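Show the marked ring clamp to the inspection microscope

TASK

Two of the three ring clamps in the rack have been checked and have a flat disc at their wedge end; pick up the one that has the upright pin at its wedge end and hold it in the air in front of the inspection microscope, with the tip of its finger ring at the point of focus 60 mm before the lens, the clamp lying along the optical axis and pointing straight into the lens, same side up as in the rack and not rolled. Finish while still holding it there steadily in the gripper, touching nothing else with it; leave the other clamps, the markers, the microscope and everything else on the bench as they are.

Things in the scene. Friction and masses are not known exactly. Their poses are not given: they have to be found in the camera images.
- rack: fixed dark board 250 (x) x 212 (y) x 18 mm; origin on its underside, 20 mm to +x of the board's centre. Two cross bars (10 wide, 12 high, at x -42 and +42 mm) carry three ring clamps lying along x, at y +68 (left), 0 (middle), -68 mm (right); lugs 6 mm above the bars stand 2 mm from the clamps' sides. Between the bars it is free beside and under the clamps
- clamp_left: loose wooden ring clamp in the left lane seen from the robot; all three alike: bar 130 (x) x 26 (y) x 22 mm (z), about 80 g, origin at its underside's centre, +x to the end holding the finger ring (away from the robot), z up. Steel band 27 mm wide at x 14 to 23; wedge sticks out to x -77. Underside 30 mm above the bench. Take it by its flat sides (across y) just behind the band
- ring_left (a point): the setting (front tip) of the 21 mm steel finger ring held in clamp_left: at x = 80, y = 0, z = 11 mm in the clamp's frame, same axes as the clamp
- spot_left (a point): the spot on the rack's top (18 mm above the bench), at the wedge end of the left clamp, 115 mm to -x of the clamp's place, where that clamp's marker stands
- clamp_middle: loose wooden ring clamp in the middle lane seen from the robot; all three alike: bar 130 (x) x 26 (y) x 22 mm (z), about 80 g, origin at its underside's centre, +x to the end holding the finger ring (away from the robot), z up. Steel band 27 mm wide at x 14 to 23; wedge sticks out to x -77. Underside 30 mm above the bench. Take it by its flat sides (across y) just behind the band
- ring_middle (a point): the setting (front tip) of the 21 mm steel finger ring held in clamp_middle: at x = 80, y = 0, z = 11 mm in the clamp's frame, same axes as the clamp
- spot_middle (a point): the spot on the rack's top (18 mm above the bench), at the wedge end of the middle clamp, 115 mm to -x of the clamp's place, where that clamp's marker stands
- clamp_right: loose wooden ring clamp in the right lane seen from the robot; all three alike: bar 130 (x) x 26 (y) x 22 mm (z), about 80 g, origin at its underside's centre, +x to the end holding the finger ring (away from the robot), z up. Steel band 27 mm wide at x 14 to 23; wedge sticks out to x -77. Underside 30 mm above the bench. Take it by its flat sides (across y) just behind the band
- ring_right (a point): the setting (front tip) of the 21 mm steel finger ring held in clamp_right: at x = 80, y = 0, z = 11 mm in the clamp's frame, same axes as the clamp
- spot_right (a point): the spot on the rack's top (18 mm above the bench), at the wedge end of the right clamp, 115 mm to -x of the clamp's place, where that clamp's marker stands
- pin: loose steel marker pin, foot 22 mm across, 40 mm tall, origin under its foot; stands upright on one of the three spots: it marks the clamp still to be inspected
- disc1: loose flat steel disc, 22 mm across, 6 mm high, origin at the centre of its underside; lies on one of the other two spots: that clamp has been checked already
- disc2: loose flat steel disc, 22 mm across, 6 mm high, origin at the centre of its underside; lies on one of the other two spots: that clamp has been checked already
- scope: fixed white inspection microscope, facing roughly the robot: base 150 x 160 x 18 mm, column 22 mm thick, 338 mm tall; origin on the bench 100 mm in front of the base's centre. A carriage on it carries a tube with two eyepieces on top (48 mm thick, 55 mm long, 40 mm black lens barrel 15 mm further) looking down at a slant, 14 to 32 degrees below level. Height, slant and facing vary; all clamped stiff
- lens (a point): centre of the lens face at the front of the microscope's tube. Its +x axis runs along the optical axis, back up into the microscope (away from the robot and upward), y is level, z square to both (upward)
- focus (a point): the point in focus, in empty air on the optical axis 60 mm in front of the lens face; same axes as lens. In the wanted attitude a clamp's axes are parallel to these
- ball_vice: bystander: round steel engraver's ball vice with two jaws on top, 88 mm across, 74 mm tall, 1.6 kg, origin under its centre
- bench_brush: bystander: bench brush lying flat, 200 mm long, 42 mm wide, 20 mm high, origin under its middle, handle to its -x
- jar: bystander: small glass jar with steel lid, 52 mm across, 60 mm tall, origin under its centre
Mind the look-alikes: they are no part of the job. What is shaped like the clamp_middle but black or yellow is not meant.

How it is judged:
By the outcome, as a careful person would: the job done as asked, in the order asked, and still so for the second after the job is handed in, while the arm keeps its last pose, push and grip.
It also fails if it takes over 35 s, if anything falls off the work surface, if the arm or the gripper's body presses on something with over 40 N, if the wrist force passes 120 N, or if a joint passes its speed limit or range.

ROBOT

A 6-joint arm with a two-finger parallel gripper is mounted at the origin on the work surface. World frame = base frame: x ahead of the robot, y to its left, z up, the work surface at z = 0. Lengths are in m, angles in rad, forces in N, time in s.
With the tool pointing down it reaches from about 0.375 to 0.9 m from the base axis. Payload 3.1 kg.
Tool frame: the origin (TCP) lies at the centre of the arm's flange, where the gripper is bolted on; the fingertips stand 182 mm ahead of it and the grasp point (between the pads) lies 164 mm ahead of it; z points along the fingers, x is the direction in which the jaws open and shut, and the axes are right-handed (so a half turn about z gives the same grasp; the last joint's range is limited). The gripper opens to 87 mm and grips with 3 to 60 N. Pads are 19 mm wide; open, the fingers measure 117 mm over their backs; the gripper's body (75 mm by 190 mm) begins 51 mm behind the grasp point.
Start: joints at [1.087, 0.527, 1.433, -0, 1.181, -0.178], TCP at [0.188, 0.596, 0.405] pointing down, gripper open.
Joint ranges: [-3.08, 3.08], [-0.75, 2.2], [0.22, 2.44], [-1.43, 4.57], [0, 2.65], [-2.85, 2.85]. Speed limits (rad/s): [2.79, 2.79, 3.14, 3.14, 3.14, 3.14].

INTERFACE

Orientations are given as a unit quaternion [x, y, z, w].
In Python, from rig import status, eyes, robot gives the robot as it stands. The module is installed in compiled form; this text tells all that it offers.
- The arm moves only by the tool step_arm, never from a script. Its argument "steps" is a list of rows, each a list of 7 numbers: the closure, from -1 (fully open) to 1 (shut), so that 0 is half open, then the shift along the tool's x, y, z each as a share of 0.025 m, from -1 to 1, then the turn, a rotation vector about the tool's x, y, z each as a share of 8 degrees, from -1 to 1. In form: [[jaw, dx, dy, dz, rx, ry, rz], ...]. A call has exactly 10 rows; each row shifts and turns the commanded pose from where the row before left it, along the tool's axes as they then stand; what a row does not reach is not made up. A row lasts 1/10 s, in which the tool goes at most 50 mm and 8.59 degrees, less where a joint would pass 70% of its speed; a pose out of reach is approached as far as the arm can. A call with a number of a shift or a turn outside -1 to 1 is refused whole. A call with a gripper value outside its range is refused whole. The fingers move at their own pace and stop on an object; "squeeze" is the grip in N (left out, the last holds). Time passes only in rows, so rows that do not move let the fingers close, or fill a call up. It gives the time, the measured TCP pose, the force and the opening at its end, in the units of the state.
- status.get_obs(): the state, without advancing time (a new reading comes with each control period).
- eyes.camera(name): name is "scene" or "top"; returns (picture, depth): 420x560x3 uint8, red, green, blue; 420x560 float32, m along the optical axis (not along the pixel's ray), 0 where there is no reading.
- eyes.camera_info(name): a dict with "K" (3x3 intrinsics, pixels), "k1" (the pictures are not rectified: a ray, as slopes to the right and down, at radius r is drawn at 1 + k1 r^2 times it, then the intrinsics apply), "R" (3x3) and "t" (3): a world point X has camera coordinates R X + t. Camera axes: x right, y down, z forward; pixel columns grow to the right and rows downward; lengths in m; the calibration is good to about 2 mm. A picture is of the moment at which its call begins. camera_info takes no time and is no camera call.
- robot.hand_in(): hands the job in, once; it reports no verdict.
The state is a dict: "time": time; "q": joint angles; "joint_velocities": joint speeds; "joint_torque": joint torques, N m; "position": TCP position; "tool_rot": TCP orientation; "ft_force": force on the tool from outside, world axes, zero at the start; "moment": the same for the moment, N m; "grip_width": finger opening in m.
Only numpy, scipy, OpenCV 4.12 (cv2) and the standard library are available. Lean on these libraries where they do the work, as an engineer would, in place of code of your own. Each camera call takes 0.05 s, during which the arm holds its last target.

## Working session

There is one attempt and no reset: what is moved stays moved. The work goes in short steps, Python scripts to look and compute and a tool call to move; the robot and the scene stay as the last step left them, time stands still between calls to the robot, and variables do not carry over. Pictures are saved under pics/ and viewed, and the job is handed in when it is done.

Besides the shell and the picture viewer there is one more tool, called in YAML: its name, and indented under it one key for each argument. step_arm: Moves the arm, as the interface text tells. Its arguments: {"type":"object","properties":{"steps":{"type":"array"},"squeeze":{"type":"number"}},"required":["steps"]}

```bash
mkdir -p pics; cat > h.py <<'E'
import numpy as np, cv2
from rig import status, eyes, robot
def shot(n,f):
    p,d=eyes.camera(n); cv2.imwrite(f'pics/{f}.png',p[:,:,::-1]); np.savez(f'pics/{f}.npz',p=p,d=d); return p,d
def ray(n,uv):
    c=eyes.camera_info(n);K=np.array(c['K']);k=c['k1'];R=np.array(c['R']);t=np.array(c['t'])
    uv=np.atleast_2d(np.float64(uv))
    s=cv2.undistortPoints(uv[:,None],K,np.array([k,0,0,0.]))[:,0]
    d=np.c_[s,np.ones(len(s))]@R
    return -R.T@t,d
def plane(n,uv,z):
    o,d=ray(n,uv); return o+d*((z-o[2])/d[:,2])[:,None]
def dep(n,uv,dd):
    o,d=ray(n,uv); return o+d*np.asarray(dd).reshape(-1,1)
def proj(n,X):
    c=eyes.camera_info(n)
    uv,_=cv2.projectPoints(np.atleast_2d(np.float64(X))[:,None],cv2.Rodrigues(np.array(c['R']))[0],np.array(c['t'],float),np.array(c['K']),np.array([c['k1'],0,0,0.]))
    return uv[:,0]
E
python3 - <<'E'
from h import *
for n in('scene','top'):
    shot(n,n+'0'); c=eyes.camera_info(n); print(n,{k:np.round(v,3).tolist() for k,v in c.items()}, -np.array(c['R']).T@c['t'])
print(status.get_obs())
E
```

```text
scene {'K': [[536.54, 0.0, 282.312], [0.0, 536.54, 209.59], [0.0, 0.0, 1.0]], 'k1': 0.066, 'R': [[0.868, 0.496, -0.02], [0.318, -0.588, -0.744], [-0.381, 0.639, -0.668]], 't': [-0.429, -0.069, 1.696]} [ 1.03995176 -0.91221299  1.07275862]
top {'K': [[448.696, 0.0, 276.947], [0.0, 448.696, 210.617], [0.0, 0.0, 1.0]], 'k1': 0.013, 'R': [[0.002, -1.0, -0.004], [-0.986, -0.001, -0.165], [0.165, 0.005, -0.986]], 't': [-0.038, 0.527, 1.275]} [ 0.30940558 -0.04361211  1.34455793]
{'time': 0.1, 'q': array([ 1.08751609e+00,  5.28367527e-01,  1.43378532e+00,  1.48637032e-06,
        1.18140339e+00, -1.78493257e-01]), 'joint_velocities': array([ 0.00213246, -0.00206956, -0.00306133,  0.00166955,  0.00172453,
        0.00015216]), 'joint_torque': array([-9.82426609e-04, -4.40985489e+01, -1.77150732e+01,  6.34740083e-02,
        5.34313009e-02, -5.27068130e-05]), 'position': array([0.18737557, 0.59592173, 0.40386908]), 'tool_rot': array([ 8.06253455e-01,  5.91569440e-01, -8.82417220e-04,  4.30411807e-04]), 'ft_force': array([-0.03198751, -0.56087662,  0.54497441]), 'moment': array([0.00293558, 0.02391449, 0.03620273]), 'grip_width': 0.08731655385319147}
```

View pics/scene0.png

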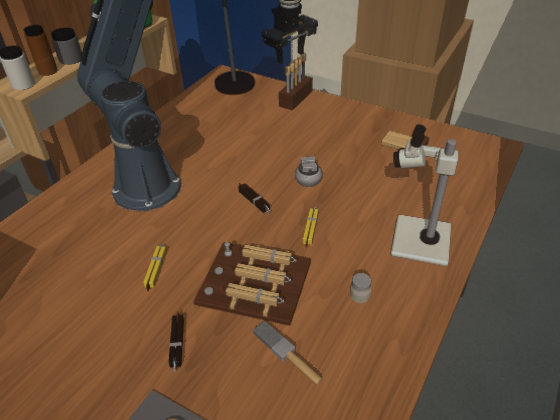

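View pics/top0.png

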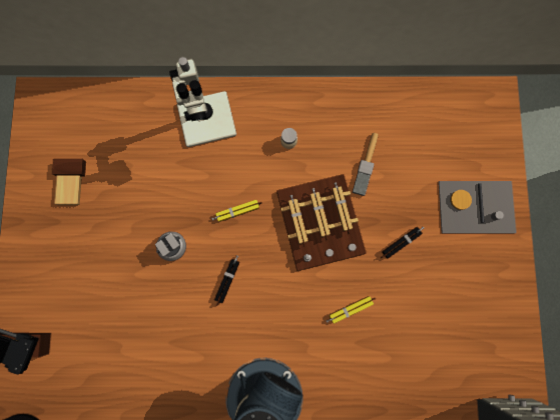

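```bash
python3 - <<'E'
from h import *
s=cv2.imread('pics/scene0.png');t=cv2.imread('pics/top0.png')
a=cv2.resize(s[225:325,190:320],None,fx=4.5,fy=4.5,interpolation=2)
b=cv2.resize(t[170:275,270:370],None,fx=5,fy=5,interpolation=2)
c=cv2.resize(s[120:270,380:470],None,fx=4,fy=4,interpolation=2)
e=cv2.resize(t[50:150,155:245],None,fx=6,fy=6,interpolation=2)
for n,i in zip('abce',(a,b,c,e)): cv2.imwrite(f'pics/z{n}.png',i)
E
```

```text
(no output)
```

View pics/za.png

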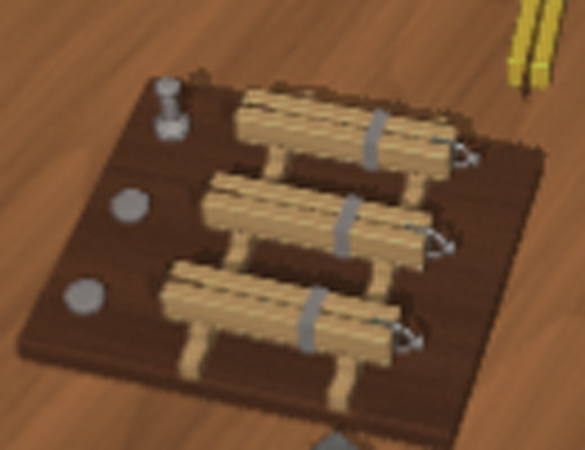

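View pics/zb.png

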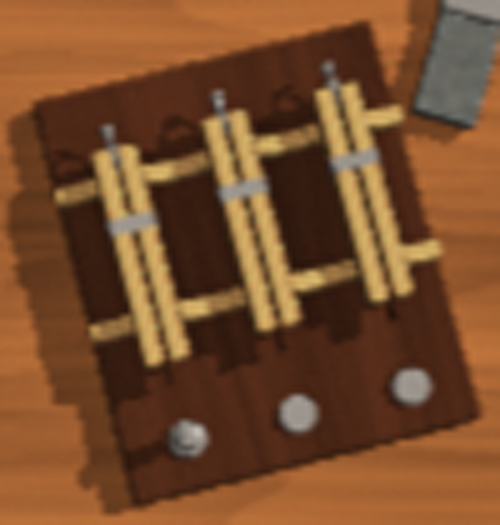

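View pics/zc.png

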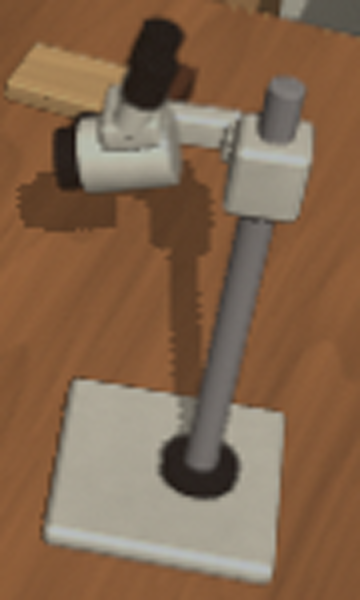

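View pics/ze.png

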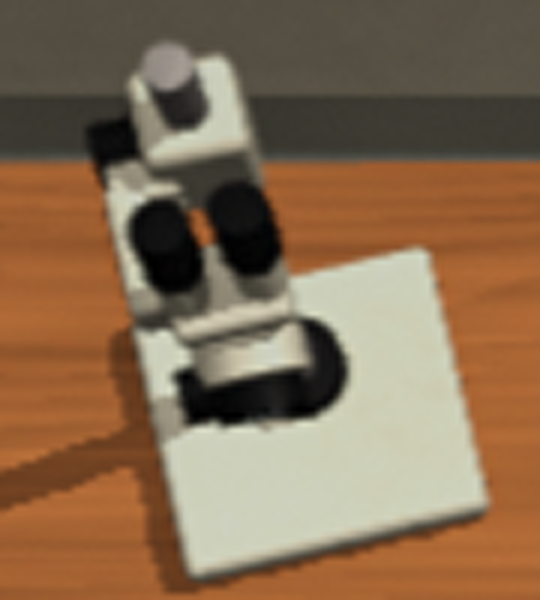

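```bash
python3 - <<'E'
from h import *
for n in('scene','top'):
    z=np.load(f'pics/{n}0.npz');d=z['d']
    uv=[(200,330),(350,330),(300,210)] if n=='scene' else [(100,230),(420,200),(250,170)]
    for u,v in uv:
        P=dep(n,[(u,v)],[d[v,u]]);Q=[ d[v+i,u+j] for i in range(-3,4) for j in range(-3,4)]
        print(n,P.round(4),np.std(Q))
# tube/scope cloud
for n,(u0,u1,v0,v1) in {'scene':(385,470,120,190),'top':(165,215,50,130)}.items():
    z=np.load(f'pics/{n}0.npz');d=z['d'];p=z['p']
    vv,uu=np.mgrid[v0:v1,u0:u1];uv=np.c_[uu.ravel(),vv.ravel()]
    P=dep(n,uv,d[v0:v1,u0:u1].ravel()).reshape(*uu.shape,3)
    print(n)
    for v in range(0,v1-v0,5):
        print(v+v0,' '.join('%d:%d,%d,%d'%(u0+u,*(P[v,u]*1000)) for u in range(0,u1-u0,5) if P[v,u,2]>0.1 and d[v+v0,u+u0]>0))
E
```

```text
scene [[ 0.4671 -0.3522 -0.004 ]] 0.18270724
scene [[ 0.7834 -0.1826  0.0017]] 0.005136704
scene [[ 0.4762  0.1376 -0.    ]] 0.00692637
top [[ 0.4747  0.4968 -0.0013]] 0.003101325
top [[ 0.5666 -0.4705  0.0056]] 0.0027433538
top [[ 0.6624  0.0464 -0.0036]] 0.0031905735
scene
120 
125 420:770,191,356
130 415:765,176,349 420:776,178,351 425:786,184,351
135 415:774,147,355 420:783,157,352
140 410:756,179,316 415:778,140,347 420:788,147,345 450:846,193,336
145 410:767,146,325 415:780,139,333 420:788,152,328 450:851,178,332 455:860,186,330
150 400:740,164,290 405:756,148,305 410:770,143,313 415:780,149,313 420:790,155,312 425:792,198,286 430:803,203,286 435:814,207,287 440:828,196,299 445:842,180,314 450:853,178,319 455:859,210,301
155 395:732,156,277 400:745,151,285 405:760,141,297 410:772,142,300 415:782,149,299 420:792,157,297 425:793,202,269 430:806,200,274 435:817,203,276 440:835,172,302 445:845,178,301 450:856,181,303 455:866,187,303
160 395:737,144,272 400:750,139,279 405:761,144,280 410:772,148,281 415:784,148,286 420:795,152,287 425:799,186,266 440:839,161,296 445:851,160,300 450
[... 656 characters left out ...]
,178,296 195:830,167,290
80 175:818,217,287 180:819,205,284 185:823,195,277 190:826,183,270 195:787,154,352
85 175:804,217,287 180:774,189,351 185:774,177,351 190:774,166,351 195:774,154,352
90 175:792,217,285 180:761,188,354 185:762,177,352 195:762,154,351 200:767,144,340
95 175:780,217,283 180:751,189,348 185:755,179,339 190:768,173,311 195:758,157,331 200:762,147,322
100 180:766,203,285 185:752,184,316 190:757,174,306 195:756,161,308 200:756,149,308
105 185:744,186,305 190:745,174,303 195:748,164,295 200:751,152,288
110 190:739,177,287 195:738,164,290 200:739,153,285 205:744,142,274
115 185:729,191,278 190:729,179,278 195:728,165,281 200:730,154,276 205:735,143,264
120 195:723,169,260
125
```

```bash
python3 - <<'E'
from h import *
for n in('scene','top'):
    ps=[];ds=[]
    for i in range(10):
        p,d=eyes.camera(n);ps.append(p);ds.append(d)
    ds=np.array(ds);m=ds.copy();m[m==0]=np.nan
    d=np.nan_to_num(np.nanmedian(m,0));p=np.mean(ps,0)
    print(n,np.nanmedian(np.nanstd(m,0)),np.std(np.array(ps,float),0).mean())
    np.savez(f'pics/{n}avg.npz',p=p,d=d)
    I=cv2.resize(p[:,:,::-1].clip(0,255).astype(np.uint8),None,fx=8,fy=8,interpolation=2)
    cv2.imwrite(f'pics/avg_{n}.png', I[110*8:180*8,385*8:475*8] if n=='scene' else I[50*8:125*8,160*8:245*8])
E
```

```text
scene 0.0036822727 0.6580536820995424
top 0.002730772 0.5101336614423044
```

View pics/avg_scene.png

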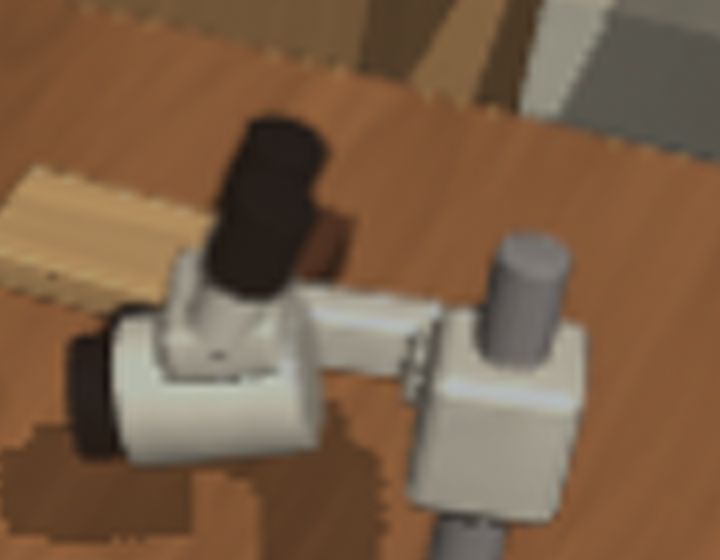

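View pics/avg_top.png

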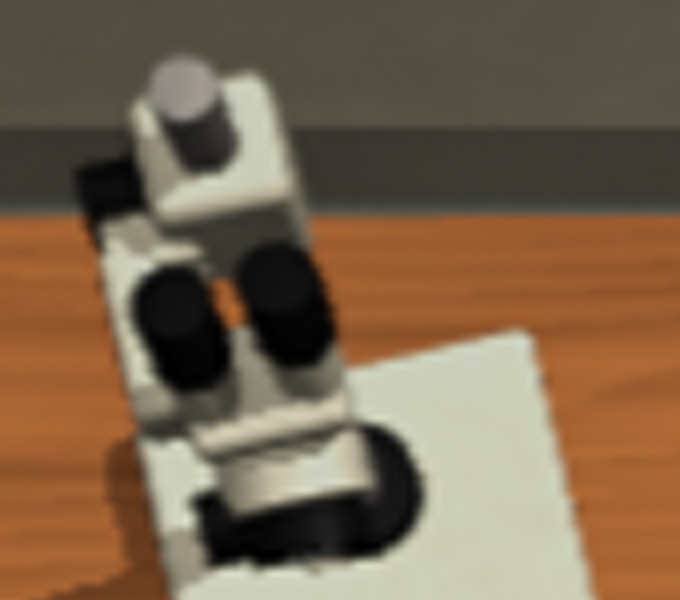

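```bash
cat > cyl.py <<'E'
from h import *
from scipy.optimize import least_squares
S=np.load('pics/sceneavg.npz');T=np.load('pics/topavg.npz')
def cloud(n,Z,poly,cond):
    m=np.zeros((420,560),np.uint8);cv2.fillPoly(m,[np.int32(poly)],1)
    p=Z['p'];m=(m>0)&cond(p.mean(2))&(Z['d']>0)
    v,u=np.nonzero(m);return dep(n,np.c_[u,v],Z['d'][v,u]),np.c_[u,v]
w=lambda g:g>110
# scene lower part of tube, top patch
cs,_=cloud('scene',S,[(401,150),(405,150),(406,158),(419,158),(423,158),(423,165),(403,166)],w)
ct,_=cloud('top',T,[(189,108),(204,104),(206,110),(190,113)],w)
print(len(cs),len(ct))
print('top patch',ct.mean(0),'scene patch',cs.mean(0))
def res(x,P,r=.024):
    yaw,sl=x[2:4];a=np.array([np.cos(yaw)*np.cos(sl),np.sin(yaw)*np.cos(sl),np.sin(sl)])
    y=np.array([-np.sin(yaw),np.cos(yaw),0]);z=np.cross(a,y)
    c=np.array([.76,.165,.283])
    q=P-c;return np.hypot(q@y-x[0],q@z-x[1])-r
for nm,P in(('s',cs),('t',ct),('both',np.r_[cs,ct])):
    r=least_squares(res,[0,0,.2,.4],args=(P,),loss='soft_l1',f_scale=.003)
    c=np.linalg.inv(r.jac.T@r.jac)*.003**2
    print(nm,r.x[:2]*1e3,np.degrees(r.x[2:]),'sd',np.sqrt(np.diag(c))*[1e3,1e3,57,57],'rms',np.std(r.fun)*1e3)
# base
p=T['p'];m=((p.min(2)>150)).astype(np.uint8)
m[:85]=0;m[:,:165]=0;m[:,240:]=0;m[155:]=0
n,l,st,_=cv2.connectedComponentsWithStats(m);k=1+np.argmax(st[1:,4]);m=(l==k)
v,u=np.nonzero(m);print(st[k])
hull=cv2.convexHull(np.c_[u,v].astype(np.int32))
ap=cv2.approxPolyDP(hull,3,True)[:,0];print(ap.tolist(),plane('top',ap,.018).round(4).tolist())
E
python3 cyl.py
```

```text
212 105
top patch [0.74446465 0.16037789 0.28350182] scene patch [0.77505554 0.14871201 0.28186603]
s [  1.27473937 -10.53485482] [14.85247634 20.37208415] sd [0.40201276 0.57365831 1.10109067 2.29994513] rms 2.9507418960690304
t [  2.87588955 -17.71910573] [ 6.98044991 -1.87776389] sd [1.88520225 1.98306377 6.27759908 5.85804863] rms 17.395112017062996
both [  2.37547989 -10.53490645] [12.01186962 22.1770944 ] sd [0.31969817 0.44580484 0.92375886 1.62634133] rms 11.766301987975966
[ 182   92   54   53 1544]
[[235, 133], [187, 144], [182, 124], [185, 104], [225, 92]] [[0.7742, 0.0926, 0.018], [0.7388, 0.2396, 0.018], [0.8031, 0.2573, 0.018], [0.8684, 0.2502, 0.018], [0.9082, 0.1262, 0.018]]
```

```bash
cat > edge.py <<'E'
from h import *
S=np.load('pics/sceneavg.npz')['p'].mean(2).astype(np.float32);T=np.load('pics/topavg.npz')['p'].mean(2).astype(np.float32)
G={'scene':S,'top':T}
def eline(n,a,b,w=2.5,N=None,ch=None,verbose=True):
    """subpixel edge points near segment a-b -> Nx2 inlier points (undistorted pinhole not applied)"""
    g=G[n] if ch is None else ch
    a=np.float64(a);b=np.float64(b);d=b-a;L=np.hypot(*d);d/=L;nn=np.array([-d[1],d[0]])
    N=N or int(L*2);s=np.linspace(-w,w,int(w*16)+1);pts=[]
    for t in np.linspace(0,L,N):
        q=a+d*t+s[:,None]*nn
        pr=cv2.remap(g,q[:,0].astype(np.float32)[None],q[:,1].astype(np.float32)[None],cv2.INTER_LINEAR)[0]
        gr=np.abs(np.gradient(cv2.GaussianBlur(pr[None],(0,0),4)[0]));gr[:2]=gr[-2:]=0
        k=gr.argmax();W=gr*(np.abs(np.arange(len(s))-k)<12);pts.append(a+d*t+nn*(W*s).sum()/W.sum())
    pts=np.array(pts)
    for _ in range(4):
        vx,vy,x0,y0=cv2.fitLine(pts.astype(np.float32),cv2.DIST_HUBER,0,.01,.01).ravel()
        r=(pts-[x0,y0])@[-vy,vx];k=np.abs(r)<max(.25,2.5*np.std(r));pts=pts[k]
    if verbose: print(n,a,b,'n',len(pts),'/',N,'rms',r.std().round(3))
    if np.dot([vx,vy],d)<0: vx,vy=-vx,-vy
    o=np.array([x0,y0]);v=np.array([vx,vy])
    return o+v*((a-o)@v),o+v*((b-o)@v)
def bplane(n,e):
    o,d=ray(n,np.array(e));nv=np.cross(d[0],d[1]);return o,nv/np.linalg.norm(nv)
E
cat > sc.py <<'E'
from edge import *
def cr(n,x,y): return (385+x/8-.44,110+y/8-.44) if n=='scene' else (160+x/8-.44,50+y/8-.44)
# base edges top
def X(e,z,n='top'): 
    P=plane(n,np.array(e),z);d=P[1]-P[0];return P,np.degrees(np.arctan2(d[1],d[0])),np.hypot(*d[:2])
# top edge of base z=.018
ef=eline('top',(190,143),(231,133.5));print('front',X(ef,.018))
er=eline('top',(233,128),(227,98));print('right',X(er,.018))
# scene base from zc (offset 380,120, /4)
f=lambda x,y:(380+x/4-.4,120+y/4-.4)
print('zc base')
e=eline('scene',f(75,395),f(50,510));print('s front?',X(e,.018,'scene'))
e=eline('scene',f(60,525),f(260,570));print('s right(top or bottom)',X(e,.018,'scene'))
e=eline('scene',f(90,381),f(170,394));print('s left',X(e,.018,'scene'))
e=eline('scene',f(282,420),f(272,540));print('s back',X(e,.018,'scene'))
c=lambda x,y:cr('scene',x,y)
lo=eline('scene',c(145,464),c(305,450));print(lo)
up=eline('scene',c(122,306),c(160,302));print(up)
bl=eline('scene',c(80,458),c(105,459));bu=eline('scene',c(72,336),c(112,325))
print(bl,bu)
for nm,(l,u) in {'tube':(lo,up),'barrel':(bl,bu)}.items():
  for e in (l,u):
    o,nv=bplane('scene',e)
    for yaw in(12,13.5,14,15):
        y=np.radians(yaw);h=np.array([np.cos(y),np.sin(y),0]);print(nm,yaw,'slant',np.degrees(np.arctan2(-(h@nv),nv[2])).round(2))
E
python3 sc.py
```

```text
top [190. 143.] [231.  133.5] n 84 / 84 rms 0.038
front (array([[0.73792548, 0.22942519, 0.018     ],
       [0.76886051, 0.10402785, 0.018     ]]), np.float64(-76.14206337300683), np.float64(0.12915675338050403))
top [233. 128.] [227.  98.] n 61 / 61 rms 0.09
right (array([[0.79127433, 0.09511244, 0.018     ],
       [0.88862647, 0.11838051, 0.018     ]]), np.float64(13.442047938597904), np.float64(0.10009416082736446))
zc base
scene [398.35 218.35] [392.1 247.1] n 58 / 58 rms 0.115
s front? (array([[0.74717875, 0.2217589 , 0.018     ],
       [0.77575465, 0.10637042, 0.018     ]]), np.float64(-76.09058169029387), np.float64(0.11887423562945444))
scene [394.6  250.85] [444.6 262.1] n 100 / 102 rms 0.542
s right(top or bottom) (array([[0.78654112, 0.09716854, 0.018     ],
       [0.91522739, 0.11414754, 0.018     ]]), np.float64(7.516249378571228), np.float64(0.12980154761386553))
scene [402.1  214.85] [422.1 218.1] n 40 / 40 rms 0.205
s left (array([[0.75388838, 0.24198   , 0.018     ],
       [0.80836111, 0.25547048, 0.018     ]]), np.float64(13.909757097464123), np.float64(0.05611
[... 441 characters left out ...]
6518 , 149.31806549]), array([404.44863921, 147.11973294]))
scene [394.56 166.81] [397.685 166.935] n 6 / 6 rms 0.098
scene [393.56 151.56] [398.56  150.185] n 10 / 10 rms 0.359
(array([394.5567252 , 166.83704248]), array([397.65147967, 167.21180681])) (array([393.55330591, 151.49413399]), array([398.6405038 , 150.97711454]))
tube 12 slant -161.4
tube 13.5 slant -162.4
tube 14 slant -162.73
tube 15 slant -163.41
tube 12 slant -134.75
tube 13.5 slant -135.24
tube 14 slant -135.4
tube 15 slant -135.75
barrel 12 slant -176.77
barrel 13.5 slant -177.89
barrel 14 slant -178.26
barrel 15 slant -179.01
barrel 12 slant -161.93
barrel 13.5 slant -162.87
barrel 14 slant -163.18
barrel 15 slant -163.82
```

```bash
cat > sl.py <<'E'
from edge import *
import cyl
c=lambda x,y:(385+x/8-.44,110+y/8-.44)
y=np.radians(13.9);h=np.array([np.cos(y),np.sin(y),0])
def slant(e):
    o,nv=bplane('scene',e); s=np.degrees(np.arctan2(-(h@nv),nv[2])); return (s+90)%180-90
P=np.load('pics/sceneavg.npz')['p'].astype(np.float32)
for ch in (0,1,2):
  for a,b in(((145,462),(305,448)),((165,461),(290,449)),((165,461),(230,456)),((230,456),(300,449))):
    e=eline('scene',c(*a),c(*b),ch=np.ascontiguousarray(P[:,:,ch]),verbose=False);print(ch,a,b,slant(e).round(2),e[0].round(2),e[1].round(2))
from scipy.optimize import least_squares
lat=np.cross([0,0,1],h)
def res(x,Q):
    a=h*np.cos(x[2])+[0,0,np.sin(x[2])];z=np.cross(a,lat);q=Q-[.76,.165,.27]
    return np.hypot(q@lat-x[0],q@z-x[1])-.024
ct=cyl.ct[np.abs(cyl.ct[:,2]-.285)<.03]
for Q in(cyl.cs,ct,np.r_[cyl.cs,ct]):
    r=least_squares(res,[0,0,.3],args=(Q,),loss='soft_l1',f_scale=.002);print(len(Q),r.x*[1e3,1e3,57.3],r.fun.std()*1e3)
E
python3 sl.py | tail -20
```

```text
s [  1.27473937 -10.53485482] [14.85247634 20.37208415] sd [0.40201276 0.57365831 1.10109067 2.29994513] rms 2.9507418960690304
t [  2.87588955 -17.71910573] [ 6.98044991 -1.87776389] sd [1.88520225 1.98306377 6.27759908 5.85804863] rms 17.395112017062996
both [  2.37547989 -10.53490645] [12.01186962 22.1770944 ] sd [0.31969817 0.44580484 0.92375886 1.62634133] rms 11.766301987975966
[ 182   92   54   53 1544]
[[235, 133], [187, 144], [182, 124], [185, 104], [225, 92]] [[0.7742, 0.0926, 0.018], [0.7388, 0.2396, 0.018], [0.8031, 0.2573, 0.018], [0.8684, 0.2502, 0.018], [0.9082, 0.1262, 0.018]]
0 (145, 462) (305, 448) 16.98 [402.64 166.8 ] [422.63 164.99]
0 (165, 461) (290, 449) 16.45 [405.12 166.39] [420.76 165.1 ]
0 (165, 461) (230, 456) 6.53 [405.23 166.4 ] [413.29 166.84]
0 (230, 456) (300, 449) 20.71 [413.25 166.11] [421.94 164.86]
1 (145, 462) (305, 448) 17.24 [402.68 167.24] [422.67 165.36]
1 (165, 461) (290, 449) 16.69 [405.16 166.95] [420.8 165.6]
1 (165, 461) (230, 456) 19.38 [405.16 167.01] [413.24 166.01]
1 (230, 456) (300, 449) 19.18 [413.29 166.43] [422.02 165.38]
2 (145, 462) (305, 448) 17.1 [402.7  167.43] [422.69 165.6 ]
2 (165, 461) (290, 449) 16.63 [405.18 167.17] [420.82 165.84]
2 (165, 461) (230, 456) 20.56 [405.21 167.34] [413.26 166.21]
2 (230, 456) (300, 449) 15.91 [413.3  166.44] [422.07 165.79]
212 [ 1.51986096  1.67468294 19.9171932 ] 2.9838830466952144
104 [ 4.96522782  0.54616377 17.39953713] 0.7198272294654954
316 [ 1.92026905  1.3130186  21.95607245] 2.6855993739275705
```

```bash
cat >> sl.py <<'E'
print('----')
ctr=np.array([.76,.165,.283])
cs2,uv=cyl.cloud('scene',cyl.S,[(403,158),(421,157),(421,163),(404,164)],cyl.w)
cb,ub=cyl.cloud('scene',cyl.S,[(395,153),(398,153),(398,165),(396,165)],lambda g:g<80)
tb,utb=cyl.cloud('top',cyl.T,[(188,114),(204,111),(204,116),(190,118)],lambda g:g<80)
print(len(cs2),len(cb),len(tb),tb.mean(0),cb.mean(0))
def fit(sets):
    def f(x):
        return np.r_[tuple((lambda: (res(x,Q)+.024-r))() for Q,r in sets)]
    r=least_squares(f,[0,0,.3],loss='soft_l1',f_scale=.0015);J=r.jac;print([len(s[0]) for s in sets],(r.x*[1e3,1e3,57.3]).round(2),'sd',np.sqrt(np.diag(np.linalg.inv(J.T@J)))[2]*.002*57,'rms',r.fun.std()*1e3)
fit([(cs2,.024)]);fit([(cs2,.024),(cb,.02)]);fit([(ct,.024),(tb,.02)]);fit([(cs2,.024),(cb,.02),(ct,.024),(tb,.02)])
E
python3 sl.py | sed -n '/----/,$p'
```

```text
----
130 46 86 [0.73026013 0.16281419 0.27820458] [0.74019222 0.14741464 0.27559788]
[130] [ 1.58  2.16 17.79] sd 2.925647552615941 rms 0.9430518748973865
[130, 46] [ 1.58  1.95 18.54] sd 1.3116947398089152 rms 0.9188553303401717
[104, 86] [ 4.96  0.55 17.31] sd 1.391862177855488 rms 0.9773198807241409
[130, 46, 104, 86] [ 2.41  1.67 20.25] sd 1.04636940244926 rms 1.5776275934946502
```

```bash
cat > ax.py <<'E'
from edge import *
I=np.load('pics/topavg.npz')['p'][:,:,::-1].clip(0,255).astype(np.uint8)
J=cv2.resize(I[98:126,180:218],None,fx=20,fy=20,interpolation=cv2.INTER_CUBIC);cv2.imwrite('pics/tz.png',np.clip(J*1.6,0,255).astype(np.uint8))
I=np.load('pics/sceneavg.npz')['p'][:,:,::-1].clip(0,255).astype(np.uint8)
J=cv2.resize(I[144:172,390:428],None,fx=20,fy=20,interpolation=cv2.INTER_CUBIC);cv2.imwrite('pics/sz.png',np.clip(J*1.3,0,255).astype(np.uint8))
E
python3 ax.py
```

```text
(no output)
```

View pics/tz.png

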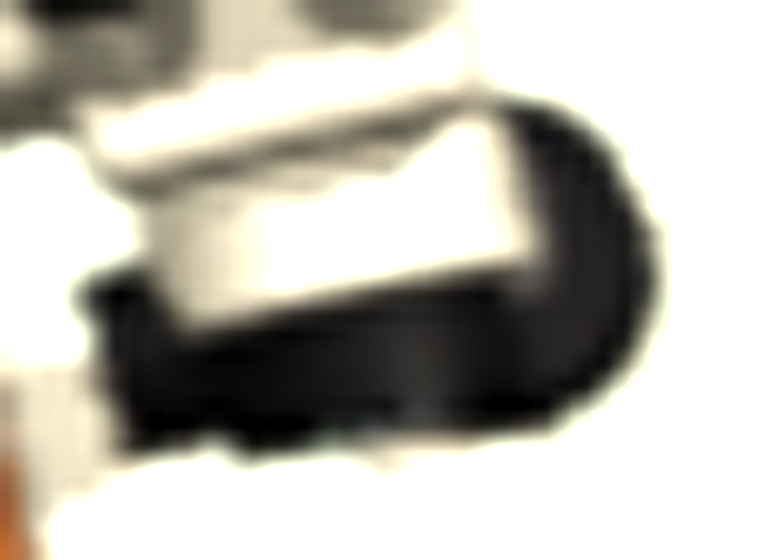

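View pics/sz.png

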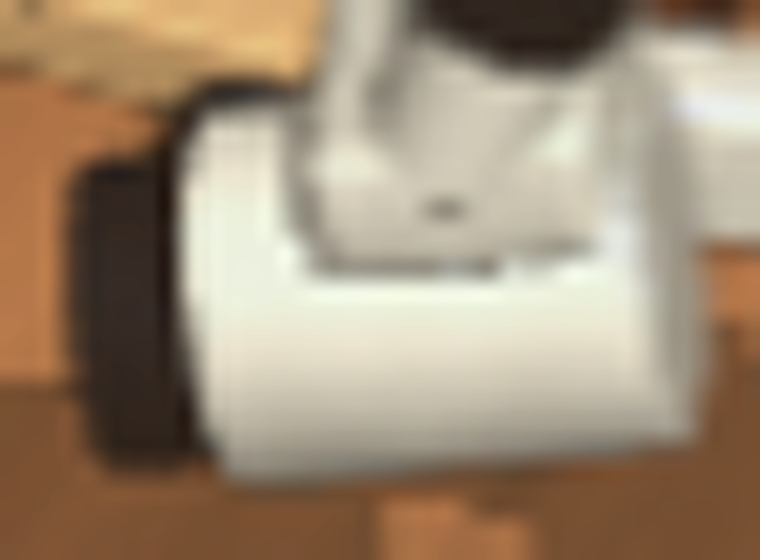

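```bash
cat > ax2.py <<'E'
from edge import *
import sys
sz=lambda x,y:(390+x/20-.475,144+y/20-.475)
tz=lambda x,y:(180+x/20-.475,98+y/20-.475)
yaw=np.radians(13.9);s=np.radians(17.5)
a=np.array([np.cos(yaw)*np.cos(s),np.sin(yaw)*np.cos(s),np.sin(s)]);lat=np.array([-np.sin(yaw),np.cos(yaw),0]);z=np.cross(a,lat)
C=np.array([.76,.165,.283])
def row(n,e,r,sgn):
    # force plane to contain axis direction through the mid point of the edge
    o,d=ray(n,[(np.array(e[0])+e[1])/2]);nv=np.cross(d[0],a);nv/=np.linalg.norm(nv)
    if nv@sgn<0: nv=-nv   # nv points from edge toward axis
    # nv.(c-o)=r ; c=C+L lat+V z
    return [nv@lat,nv@z],r-nv@(C-o)
rows=[]
def add(nm,n,a0,b0,r,sgn,w=1.5):
    e=eline(n,a0,b0,w=w);R=row(n,e,r,sgn);rows.append((nm,)+R);print(nm,e[0].round(2),e[1].round(2),np.round(R[0],2),round(R[1]*1e3,2))
add('s tube low','scene',sz(260,480),sz(660,447),.024,z)
add('s bar low','scene',sz(105,470),sz(160,466),.020,z)
add('s bar up','scene',sz(95,160),sz(160,156),.020,-z)
add('t tube L','top',tz(150,215),tz(183,310),.024,-lat)
add('t tube R','top',tz(510,140),tz(545,235),.024,lat)
add('t bar L','top',tz(108,360),tz(125,430),.020,-lat)
A=np.array([r[1] for r in rows]);b=np.array([r[2] for r in rows])
for k in ([0,1,2,3,4],[0,3,4],[1,2,3,4],[0,1,2,3,4,5]):
    x=np.linalg.lstsq(A[k],b[k],rcond=None)[0];print(k,(x*1e3).round(2),((A[k]@x-b[k])*1e3).round(2))
    c=C+x[0]*lat+x[1]*z
    # front rim: scene left edge mid-height 
    for px in(sz(68,300),sz(85,430),sz(72,200)):
        o,d=ray('scene',[px]);d=d[0]/np.linalg.norm(d[0])
        # tangent of front rim circle: search t such that disc r=20 silhouettes passes; report simple closest along axis
        M=np.array([a,-d]).T; t=np.linalg.lstsq(M,o-c,rcond=None)[0];print('  along',px,(t[0]*1e3).round(1))
    print('  axis point',c.round(4))
np.save('axis.npy',np.r_[c,a])
E
python3 ax2.py
```

```text
scene [402.525 167.525] [422.525 165.875] n 40 / 40 rms 0.06
s tube low [402.51 167.39] [422.51 165.66] [0.58 0.82] -6.35
scene [394.775 167.025] [397.525 166.825] n 5 / 5 rms 0.017
s bar low [394.78 167.  ] [397.52 167.04] [0.58 0.82] -7.66
scene [394.275 151.525] [397.525 151.325] n 6 / 6 rms 0.039
s bar up [394.27 151.52] [397.46 150.97] [-0.55 -0.83] 8.81
top [187.025 108.275] [188.675 113.025] n 10 / 10 rms 0.129
t tube L [186.56 108.48] [188.61 113.06] [-0.99 -0.1 ] -0.31
top [205.025 104.525] [206.775 109.275] n 10 / 10 rms 0.024
t tube R [204.99 104.54] [206.6  109.33] [1.   0.06] 2.12
top [184.925 115.525] [185.775 119.025] n 7 / 7 rms 0.033
t bar L [184.64 115.61] [185.63 119.07] [-0.99 -0.11] -14.25
[0, 1, 2, 3, 4] [  2.14 -10.75] [-1.19  0.1  -1.03 -0.72 -0.65]
  along (392.92499999999995, 158.525) -37.6
  along (393.775, 165.025) -36.8
  along (393.125, 153.525) -36.0
  axis point [0.7626 0.1679 0.2728]
[0, 3, 4] [ 1.99 -9.23] [-0.04 -0.73 -0.7 ]
  along (392.92499999999995, 158.525) -37.4
  along (393.775, 165.025) -36.6
  along (393.125, 153.525) -35.8
  axis point [0.7622 0.1676 0.2742]
[1, 2, 3, 4] [  2.19 -11.49] [-0.48 -0.44 -0.69 -0.65]
  along (392.92499999999995, 158.525) -37.7
  along (393.775, 165.025) -36.9
  along (393.125, 153.525) -36.1
  axis point [0.7628 0.168  0.272 ]
[0, 1, 2, 3, 4, 5] [  6.81 -13.83] [-1.01  0.26 -1.03 -5.05  3.81  9.01]
  along (392.92499999999995, 158.525) -38.8
  along (393.775, 165.025) -38.0
  along (393.125, 153.525) -37.2
  axis point [0.7624 0.1726 0.2698]
```

```bash
cat > jf.py <<'E'
import io,contextlib
with contextlib.redirect_stdout(io.StringIO()):
    from ax2 import *; import sl
from scipy.optimize import least_squares
E=[]
with contextlib.redirect_stdout(io.StringIO()):
  for n,a0,b0,r,sg in(('scene',sz(260,480),sz(660,447),.024,1),('scene',sz(105,470),sz(160,466),.020,1),('scene',sz(95,160),sz(160,156),.020,-1),('top',tz(150,215),tz(183,310),.024,2),('top',tz(510,140),tz(545,235),.024,3)):
    e=eline(n,a0,b0,w=1.5);E.append((n,e,r,sg))
def f(x,yawfix=True,depw=.3,full=True):
    yaw=x[3];s=x[2]
    a=np.array([np.cos(yaw)*np.cos(s),np.sin(yaw)*np.cos(s),np.sin(s)]);lat=np.array([-np.sin(yaw),np.cos(yaw),0]);z=np.cross(a,lat);c=C+x[0]*lat+x[1]*z
    out=[]
    for n,e,r,sg in E:
        d_={1:z,-1:-z,2:-lat,3:lat}[sg]
        sig=.0004 if sg in(1,-1) and r==.024 else .0007
        for p in e:
            o,d=ray(n,[p]);nv=np.cross(d[0],a);nv/=np.linalg.norm(nv)
            if nv@d_<0:nv=-nv
            out.append((nv@(c-o)-r)/sig)
    out.append((yaw-np.radians(13.9))/np.radians(.2))
    if depw:
        for Q,r in((sl.cs2,.024),(sl.cb,.02),(sl.ct,.024),(sl.tb,.02)):
            q=Q-c;dd=np.hypot(q@lat,q@z)-r;out+=list(depw*dd/.001/np.sqrt(len(Q))*3)
    return np.array(out)
for depw in(0,.3,1):
    r=least_squares(f,[0,0,.3,.24],kwargs=dict(depw=depw));sd=np.sqrt(np.diag(np.linalg.inv(r.jac.T@r.jac)))
    print(depw,(r.x*[1e3,1e3,57.3,57.3]).round(2),'sd',(sd*[1e3,1e3,57.3,57.3]).round(2),r.fun[:11].round(1))
E
python3 jf.py
```

```text
0 [ 2.1  -9.99 18.68 13.92] sd [0.37 0.39 0.59 0.2 ] [-2.8  0.6 -0.4  0.9 -1.9 -1.4  0.4 -2.5 -1.6 -0.3  0.1]
0.3 [  2.3  -10.2   18.78  13.9 ] sd [0.32 0.34 0.58 0.2 ] [-3.   0.5 -0.6  0.7 -1.7 -1.3  0.2 -2.7 -1.4  0.   0. ]
1 [  2.54 -10.5   19.15  13.75] sd [0.18 0.23 0.5  0.19] [-3.5  0.5 -0.9  0.4 -1.3 -0.9 -0.1 -3.1 -1.1  0.4 -0.8]
```

```bash
cat > rim.py <<'E'
from h import *
sz=lambda x,y:(390+x/20-.475,144+y/20-.475)
tz=lambda x,y:(180+x/20-.475,98+y/20-.475)
yaw,s=np.radians([13.9,18.5])
a=np.array([np.cos(yaw)*np.cos(s),np.sin(yaw)*np.cos(s),np.sin(s)]);lat=np.array([-np.sin(yaw),np.cos(yaw),0]);z=np.cross(a,lat)
c=np.array([.76,.165,.283])+.0023*lat-.0102*z
th=np.linspace(0,2*np.pi,361)
def rim(n,t,r): return proj(n,c+a*t+r*(np.cos(th)[:,None]*lat+np.sin(th)[:,None]*z))
g={n:np.load(f'pics/{n}avg.npz')['p'].mean(2).astype(np.float32) for n in('scene','top')}
# front edge of barrel in scene: subpixel at rows
for v in np.arange(154,166,1.5):
    u=np.arange(389,399,.1,dtype=np.float32);pr=cv2.remap(g['scene'],u[None],np.full_like(u,v)[None],cv2.INTER_LINEAR)[0]
    k=np.abs(np.gradient(cv2.GaussianBlur(pr[None],(0,0),4)[0]))
    k[:5]=0;ue=u[k[:60].argmax()]
    best=[]
    for t in np.arange(-.045,-.025,.0002):
        R=rim('scene',t,.02);i=np.argsort(abs(R[:,1]-v))[:6];best.append(R[i,0].min())
    print('scene row',v,'u',ue.round(2),'t',np.interp(ue,best,np.arange(-.045,-.025,.0002)).round(4))
# tube/barrel boundary in top: points on the r=24 rim
for p in (tz(230,320),tz(300,305),tz(400,285),tz(480,270)):
    b=[]
    ts=np.arange(-.04,0,.0005)
    for t in ts:
        R=rim('top',t,.024);Z=np.sin(th)>0;R=R[Z];b.append(np.interp(p[0],R[np.argsort(R[:,0]),0],R[np.argsort(R[:,0]),1]))
    o=np.argsort(b);print('top bnd',np.interp(p[1],np.array(b)[o],ts[o]).round(4))
for p in (sz(183,300),sz(195,380),sz(182,200)):
    b=[]
    for t in ts:
        R=rim('scene',t,.024);i=np.argsort(abs(R[:,1]-p[1]))[:6];b.append(R[i,0].min())
    print('scene bnd',np.interp(p[0],b,ts).round(4))
for t in(-.036,-.038): print(t,'lens',(c+a*t).round(4),'focus',(c+a*(t-.06)).round(4))
E
python3 rim.py
```

```text
scene row 154.0 u 392.7 t -0.0338
scene row 155.5 u 392.6 t -0.0339
scene row 157.0 u 392.6 t -0.0339
scene row 158.5 u 392.6 t -0.0341
scene row 160.0 u 392.6 t -0.0345
scene row 161.5 u 392.7 t -0.0347
scene row 163.0 u 393.1 t -0.0344
scene row 164.5 u 393.6 t -0.0342
top bnd -0.0236
top bnd -0.0242
top bnd -0.0245
top bnd -0.0244
scene bnd -0.0185
scene bnd -0.0184
scene bnd -0.0181
-0.036 lens [0.7294 0.1598 0.2619] focus [0.6742 0.1461 0.2429]
-0.038 lens [0.7276 0.1594 0.2613] focus [0.6724 0.1457 0.2422]
```

```bash
python3 - <<'E'
from h import *
for n,o,k in(('scene',(190,225),None),('top',(270,170),None)):
    p=np.load(f'pics/{n}avg.npz')['p']
    sat=p.max(2)-p.min(2);m=((sat<28)&(p.mean(2)>75)).astype(np.uint8)
    b=(195,320,235,315) if n=='scene' else (280,365,180,270)
    M=np.zeros_like(m);M[b[2]:b[3],b[0]:b[1]]=m[b[2]:b[3],b[0]:b[1]]
    c,l,st,ce=cv2.connectedComponentsWithStats(M)
    for i in range(1,c):
        if st[i,4]>8:
            d=np.median(np.load(f'pics/{n}avg.npz')['d'][l==i])
            print(n,ce[i].round(2),st[i].tolist(),'z24',plane(n,ce[i],.024)[0].round(4),'z52',plane(n,ce[i],.052)[0].round(4),'dep',dep(n,ce[i],[d])[0].round(3))
E
```

```text
scene [227.25 249.33] [224, 242, 8, 14, 72] z24 [ 0.3911 -0.1197  0.024 ] z52 [ 0.4085 -0.1409  0.052 ] dep [ 0.397 -0.127  0.034]
scene [272.62 255.64] [271, 249, 6, 14, 42] z24 [ 0.5109 -0.081   0.024 ] z52 [ 0.5251 -0.1032  0.052 ] dep [ 0.522 -0.099  0.046]
scene [291.84 258.42] [287, 256, 9, 6, 19] z24 [ 0.5609 -0.0653  0.024 ] z52 [ 0.5737 -0.0879  0.052 ] dep [ 0.57  -0.082  0.045]
scene [218.45 270.06] [215, 267, 8, 7, 47] z24 [ 0.413  -0.1927  0.024 ] z52 [ 0.4297 -0.2119  0.052 ] dep [ 0.413 -0.193  0.024]
scene [266.47 274.4 ] [264, 268, 7, 14, 43] z24 [ 0.5305 -0.1455  0.024 ] z52 [ 0.5441 -0.166   0.052 ] dep [ 0.542 -0.163  0.048]
scene [286.  277.9] [280, 275, 11, 7, 21] z24 [ 0.5805 -0.1316  0.024 ] z52 [ 0.5928 -0.1525  0.052 ] dep [ 0.589 -0.146  0.044]
scene [208.3  290.33] [204, 287, 9, 8, 57] z24 [ 0.4294 -0.2606  0.024 ] z52 [ 0.4457 -0.278   0.052 ] dep [ 0.429 -0.26   0.023]
scene [258.57 295.64] [256, 289, 7, 15, 47] z24 [ 0.549  -0.2144  0.024 ] z52 [ 0.5622 -0.233   0.052 ] dep [ 0.56  -0.229  0.047]
scene [279.28 299.24] [273, 296, 11, 7, 25] z24 [ 0.5997 
[... 656 characters left out ...]
 ] z52 [ 0.5528 -0.2236  0.052 ] dep [ 0.553 -0.224  0.051]
top [318.29 207.24] [314, 206, 10, 4, 21] z24 [ 0.5408 -0.1608  0.024 ] z52 [ 0.5359 -0.1583  0.052 ] dep [ 0.536 -0.158  0.05 ]
top [296.05 214.15] [292, 213, 9, 4, 20] z24 [ 0.5198 -0.0943  0.024 ] z52 [ 0.5153 -0.0932  0.052 ] dep [ 0.515 -0.093  0.051]
top [351.93 246.81] [349, 244, 7, 7, 42] z24 [ 0.4227 -0.2581  0.024 ] z52 [ 0.4203 -0.2535  0.052 ] dep [ 0.423 -0.258  0.022]
top [329.12 252.12] [326, 249, 7, 7, 43] z24 [ 0.407  -0.1908  0.024 ] z52 [ 0.405  -0.1876  0.052 ] dep [ 0.407 -0.191  0.022]
top [307.35 257.19] [304, 254, 7, 7, 37] z24 [ 0.3921 -0.1267  0.024 ] z52 [ 0.3903 -0.125   0.052 ] dep [ 0.392 -0.126  0.03 ]
```

```bash
cat > rk.py <<'E'
from edge import *
zb=lambda x,y:(270+x/5-.4,170+y/5-.4)
P=np.load('pics/topavg.npz')['p'].astype(np.float32)
B=np.ascontiguousarray(P[:,:,0])
def ya(e,z):
    Q=plane('top',np.array(e),z);d=Q[1]-Q[0];return Q.round(4)[:,:2].tolist(),np.degrees(np.arctan2(d[1],d[0])).round(2)
print('rack left',ya(eline('top',zb(45,120),zb(128,480)),.018))
print('rack right',ya(eline('top',zb(378,40),zb(470,395),w=1.5),.018))
print('rack front',ya(eline('top',zb(150,500),zb(465,420)),.018))
print('rack back',ya(eline('top',zb(60,95),zb(350,28)),.018))
for nm,L,R in(('left',((98,165),(148,360)),((136,155),(186,350))),('mid',((209,135),(258,325)),((248,125),(296,315))),('right',((320,100),(372,295)),((358,95),(408,285)))):
    a=ya(eline('top',zb(*L[0]),zb(*L[1]),w=1.2,ch=B),.052);b=ya(eline('top',zb(*R[0]),zb(*R[1]),w=1.2,ch=B),.052);print(nm,a,b)
E
python3 rk.py
```

```text
top [278.6 193.6] [295.2 265.6] n 136 / 147 rms 0.113
rack left ([[0.5823, -0.0374], [0.3674, -0.0897]], np.float64(-166.31))
top [345.2 177.6] [363.6 248.6] n 124 / 146 rms 0.063
rack right ([[0.6329, -0.2431], [0.4184, -0.2946]], np.float64(-166.52))
top [299.6 269.6] [362.6 253.6] n 128 / 130 rms 0.107
rack front ([[0.3538, -0.1046], [0.4005, -0.2905]], np.float64(-75.89))
top [281.6 188.6] [339.6 175.2] n 113 / 119 rms 0.095
rack back ([[0.5988, -0.0513], [0.6431, -0.2267]], np.float64(-75.82))
top [289.2 202.6] [299.2 241.6] n 80 / 80 rms 0.029
top [296.8 200.6] [306.8 239.6] n 71 / 80 rms 0.038
left ([[0.5495, -0.0729], [0.435, -0.1015]], np.float64(-165.96)) ([[0.5556, -0.0958], [0.441, -0.1242]], np.float64(-166.1))
top [311.4 196.6] [321.2 234.6] n 78 / 78 rms 0.034
top [319.2 194.6] [328.8 232.6] n 70 / 78 rms 0.047
mid ([[0.5675, -0.1382], [0.4555, -0.1655]], np.float64(-166.28)) ([[0.5736, -0.1616], [0.4615, -0.1882]], np.float64(-166.65))
top [333.6 189.6] [344.  228.6] n 80 / 80 rms 0.022
top [341.2 188.6] [351.2 226.6] n 75 / 78 rms 0.05
right ([[0.5885, -0.2036], [0.473, -0.2316]], np.float64(-166.37)) ([[0.5917, -0.2266], [0.4791, -0.2534]], np.float64(-166.62))
```

step_arm:
  steps:
    - [0,0,0,0,0,0,-0.98]
    - [0,0,0,0,0,0,-0.98]
    - [0,0,0,0,0,0,-0.98]
    - [0,0,0,0,0,0,-0.98]
    - [0,-1,0.18,0,0,0,0]
    - [0,-1,0.18,0,0,0,0]
    - [0,-1,0.18,0,0,0,0]
    - [0,-1,0.18,0,0,0,0]
    - [0,-1,0.18,0,0,0,0]
    - [0,-1,0.18,0,0,0,0]

```text
time: 2.1
position: [0.2501, 0.4561, 0.4049]
tool_rot: [0.616, 0.788, 0.0, 0.0]
ft_force: [0.5, 0.3, 0.5]
grip_width: 0.0436
```

step_arm:
  steps:
    - [0,-1,0.18,0,0,0,0]
    - [0,-1,0.18,0,0,0,0]
    - [0,-1,0.18,0,0,0,0]
    - [0,-1,0.18,0,0,0,0]
    - [0,-1,0.18,0,0,0,0]
    - [0,-1,0.18,0,0,0,0]
    - [0,-1,0.18,0,0,0,0]
    - [0,-1,0.18,0,0,0,0]
    - [0,-1,0.18,0,0,0,0]
    - [0,-1,0.18,0,0,0,0]

```text
time: 3.1
position: [0.3539, 0.2242, 0.405]
tool_rot: [0.616, 0.787, 0.0, 0.0]
ft_force: [0.1, 0.4, 0.6]
grip_width: 0.0435
```

step_arm:
  steps:
    - [0,-1,0.18,0,0,0,0]
    - [0,-1,0.18,0,0,0,0]
    - [0,-1,0.18,0,0,0,0]
    - [0,-1,0.18,0,0,0,0]
    - [0,-1,0.18,0,0,0,0]
    - [0,-1,0.18,0,0,0,0]
    - [0,-1,0.18,0,0,0,0]
    - [0,-1,0.18,0,0,0,0]
    - [0,0,0,0,0,0,0]
    - [0,0,0,0,0,0,0]

```text
time: 4.1
position: [0.4364, 0.0395, 0.4047]
tool_rot: [0.617, 0.787, 0.0, -0.0]
ft_force: [0.2, 0.7, -0.2]
grip_width: 0.0436
```

```bash
cat > d.py <<'E'
from h import *
from scipy.spatial.transform import Rotation as Ro
def delta(p,R=None):
    o=status.get_obs();Rc=Ro.from_quat(o['tool_rot']);d=Rc.inv().apply(np.array(p)-o['position'])/.025
    print('t',round(o['time'],2),'pos',o['position'].round(4),'grip',round(o['grip_width'],4),'F',o['ft_force'].round(2),'q',o['q'].round(2));print('shift units',d.round(3))
    if R is not None: print('rot units',(np.degrees((Rc.inv()*R).as_rotvec())/8).round(3))
yr=np.radians(13.95);hh=np.array([np.cos(yr),np.sin(yr),0]);nn=np.array([-hh[1],hh[0],0])
Rg=Ro.from_matrix(np.c_[nn,hh,[0,0,-1]])
E
python3 - <<'E'
from d import *
delta([.4982,-.0978,.045+.164],Rg)
E
```

```text
t 4.1 pos [0.4364 0.0395 0.4047] grip 0.0436 F [ 0.18  0.75 -0.23] q [-0.17  0.28  1.88  0.    0.98 -1.98]
shift units [-5.928  1.094  7.826]
rot units [-0.002 -0.004 -0.018]
```

step_arm:
  steps:
    - [0,-0.74,0.14,0.4,0,0,0]
    - [0,-0.74,0.14,0.4,0,0,0]
    - [0,-0.74,0.14,0.5,0,0,0]
    - [0,-0.74,0.14,0.5,0,0,0]
    - [0,-0.74,0.14,0.6,0,0,0]
    - [0,-0.74,0.13,0.6,0,0,0]
    - [0,-0.74,0.13,0.6,0,0,0]
    - [0,-0.74,0.13,0.6,0,0,0]
    - [0,0,0,0.6,0,0,0]
    - [0,0,0,0,0,0,0]

```text
time: 5.1
position: [0.4977, -0.0964, 0.2832]
tool_rot: [0.616, 0.788, -0.0, -0.002]
ft_force: [-0.0, 0.7, 0.1]
grip_width: 0.0437
```

```bash
python3 - <<'E'
from d import *
delta([.4982,-.0978,.045+.164],Rg)
s,_=shot('scene','s1');t,_=shot('top','t1')
cv2.imwrite('pics/s1z.png',cv2.resize(s[170:320,190:330,::-1],None,fx=4,fy=4,interpolation=2))
cv2.imwrite('pics/t1z.png',cv2.resize(t[170:275,270:370,::-1],None,fx=5,fy=5,interpolation=2))
E
```

```text
t 5.1 pos [ 0.4977 -0.0964  0.2832] grip 0.0437 F [-0.05  0.75  0.12] q [-0.41  0.56  1.83  0.    0.75 -2.23]
shift units [-0.069  0.018  2.967]
rot units [-0.027 -0.024 -0.004]
```

View pics/s1z.png

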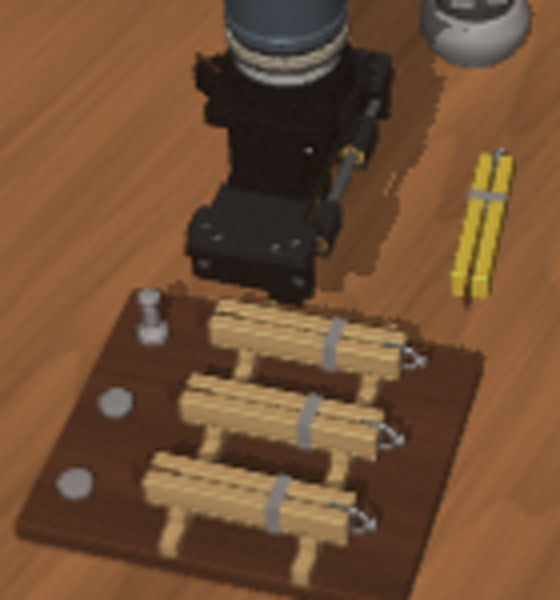

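View pics/t1z.png

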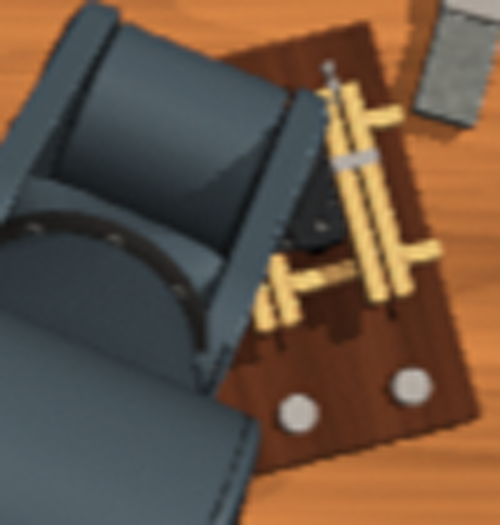

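```bash
python3 - <<'E'
from d import *
o=status.get_obs();R=Ro.from_quat(o['tool_rot']).as_matrix();p=o['position']
f=lambda P:((proj('scene',P)-[190,170])*4).round(0).tolist()
for nm,l in(('tcp',[0,0,0]),('grasp',[0,0,.164]),('tip+',[.022,0,.182]),('tip-',[-.022,0,.182]),('body x+',[.095,0,.113]),('body x-',[-.095,0,.113]),('y+',[0,.095,.113]),('y-',[0,-.095,.113])): print(nm,f(p+R@l))
d=np.load('pics/s1.npz')['d']
for u,v in((62,62),(62,66),(65,70),(55,63),(70,68),(72,72),(70,50)):print((u*4,v*4),dep('scene',[(190+u,170+v)],[d[170+v,190+u]]).round(3))
I=cv2.imread('pics/s1.png')[190:260,230:300];cv2.imwrite('pics/s1y.png',np.clip(cv2.resize(I,None,fx=8,fy=8,interpolation=2)*2.5,0,255))
E
```

```text
tcp [[284.0, 45.0]]
grasp [[296.0, 246.0]]
tip+ [[307.0, 243.0]]
tip- [[287.0, 290.0]]
body x+ [[336.0, 91.0]]
body x- [[244.0, 293.0]]
y+ [[441.0, 214.0]]
y- [[148.0, 161.0]]
(248, 248) [[ 0.528 -0.191  0.214]]
(248, 264) [[ 0.523 -0.185  0.194]]
(260, 280) [[ 0.527 -0.18   0.179]]
(220, 252) [[ 0.507 -0.19   0.201]]
(280, 272) [[ 0.541 -0.179  0.191]]
(288, 288) [[ 0.543 -0.174  0.174]]
(280, 200) [[ 0.523 -0.148  0.214]][ WARN:0@0.616] global loadsave.cpp:1063 imwrite_ Unsupported depth image for selected encoder is fallbacked to CV_8U.
```

View pics/s1y.png

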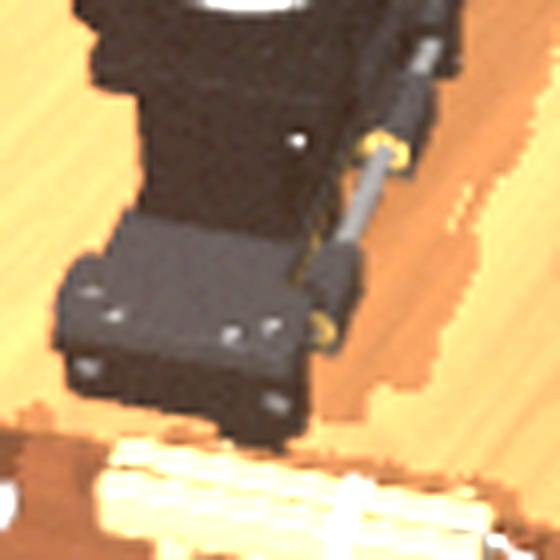

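step_arm:
  steps:
    - [0,-0.07,0.02,0.5,-0.02,-0.02,0]
    - [0,0,0,0.5,0,0,0]
    - [0,0,0,0.5,0,0,0]
    - [0,0,0,0.5,0,0,0]
    - [0,0,0,0.4,0,0,0]
    - [0,0,0,0.3,0,0,0]
    - [0,0,0,0.2,0,0,0]
    - [0,0,0,0.06,0,0,0]
    - [0,0,0,0,0,0,0]
    - [0,0,0,0,0,0,0]

```text
time: 6.2
position: [0.4997, -0.0992, 0.211]
tool_rot: [0.616, 0.787, 0.0, 0.002]
ft_force: [-0.0, -0.0, -0.2]
grip_width: 0.0438
```

```bash
python3 - <<'E'
from d import *
delta([.4982,-.0978,.045+.164],Rg)
s,_=shot('scene','s2')
cv2.imwrite('pics/s2z.png',np.clip(cv2.resize(s[215:290,220:310,::-1].astype(np.float32),None,fx=8,fy=8,interpolation=2)*1.7,0,255).astype(np.uint8))
E
```

```text
t 6.2 pos [ 0.4997 -0.0992  0.211 ] grip 0.0438 F [-0.05 -0.03 -0.15] q [-0.42  0.7   1.86 -0.    0.57 -2.23]
shift units [ 0.07  -0.045  0.08 ]
rot units [ 0.023  0.023 -0.007]
```

View pics/s2z.png

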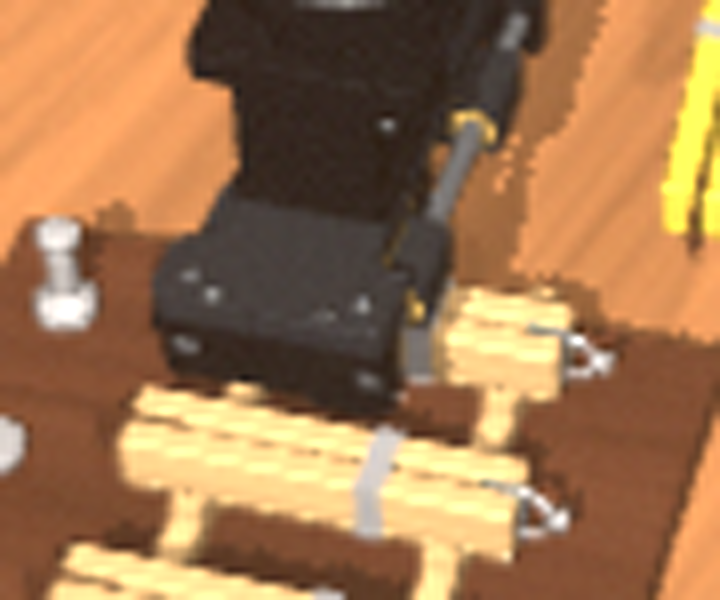

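step_arm:
  squeeze: 25
  steps:
    - [0,0.06,-0.08,0.06,0,0,0]
    - [0,0,0,0,0,0,0]
    - [0.3,0,0,0,0,0,0]
    - [0.6,0,0,0,0,0,0]
    - [1,0,0,0,0,0,0]
    - [1,0,0,0,0,0,0]
    - [1,0,0,0,0,0,0]
    - [1,0,0,0,0,0,0]
    - [1,0,0,0,0,0,0]
    - [1,0,0,0,0,0,0]

```text
time: 7.25
position: [0.4973, -0.0982, 0.2093]
tool_rot: [0.616, 0.787, 0.0, 0.002]
ft_force: [0.8, 1.1, 1.0]
grip_width: 0.0257
```

```bash
python3 - <<'E'
from d import *
delta([.4982,-.0978,.045+.164],Rg)
E
```

```text
t 7.25 pos [ 0.4973 -0.0982  0.2093] grip 0.0257 F [0.82 1.07 0.99] q [-0.42  0.7   1.87 -0.    0.57 -2.23]
shift units [0.005 0.038 0.011]
rot units [ 0.021  0.02  -0.007]
```

step_arm:
  steps:
    - [1,0,0,-0.1,0,0,0]
    - [1,0,0,-0.2,0,0,0]
    - [1,0,0,-0.4,0,0,0]
    - [1,0,0,-0.6,0,0,0]
    - [1,0,0,-0.6,0,0,0]
    - [1,0,0,-0.6,0,0,0]
    - [1,0,0,-0.6,0,0,0]
    - [1,0,0,-0.6,0,0,0]
    - [1,0,0,-0.3,0,0,0]
    - [1,0,0,0,0,0,0]

```text
time: 8.25
position: [0.4971, -0.098, 0.3106]
tool_rot: [0.616, 0.787, 0.001, 0.003]
ft_force: [-0.7, -0.5, -1.1]
grip_width: 0.0257
```

```bash
python3 - <<'E'
from d import *
delta([.4982,-.0978,.045+.164],Rg)
s,_=shot('scene','s3');t,_=shot('top','t3')
cv2.imwrite('pics/s3z.png',np.clip(cv2.resize(s[190:290,220:320,::-1].astype(np.float32),None,fx=6,fy=6,interpolation=2)*1.5,0,255).astype(np.uint8))
cv2.imwrite('pics/t3z.png',np.clip(cv2.resize(t[170:275,270:370,::-1].astype(np.float32),None,fx=5,fy=5,interpolation=2)*1.3,0,255).astype(np.uint8))
E
```

```text
t 8.25 pos [ 0.4971 -0.098   0.3106] grip 0.0257 F [-0.67 -0.49 -1.09] q [-0.42  0.51  1.82 -0.    0.8  -2.23]
shift units [0.018 0.023 4.066]
rot units [ 0.037  0.033 -0.007]
```

View pics/s3z.png

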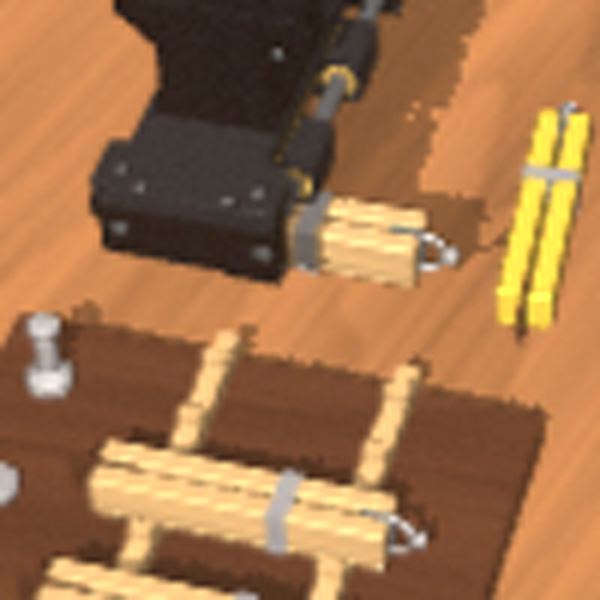

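View pics/t3z.png

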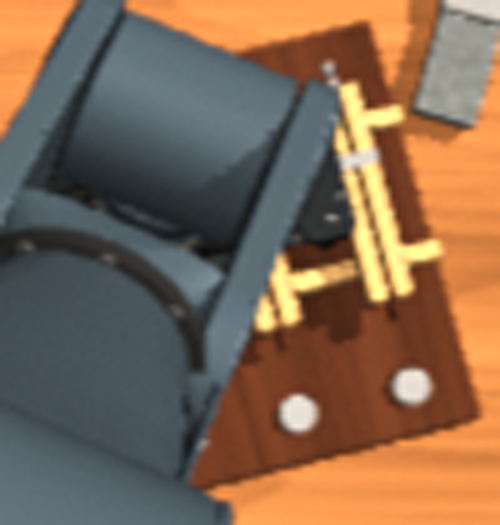

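```bash
cat > tip.py <<'E'
from d import *
def pred(n,g,extra=None):
    o=status.get_obs();R=Ro.from_quat(o['tool_rot']).as_matrix();p=o['position']
    return {k:proj(n,p+R@np.array([y,x-g,.164+.0153-z]))[0].round(2).tolist() for k,(x,y,z) in dict(tip=(.08,0,.011),bandtopL=(.014,.0135,.0225),bandtopR=(.014,-.0135,.0225),bandbotR14=(.014,-.0135,-.0005),bandbotR23=(.023,-.0135,-.0005),endtopR=(.065,-.013,.022),endbotR=(.065,-.013,0),endtopL=(.065,.013,.022)).items()}
E
python3 - <<'E'
from tip import *
for g in(-.003,0,.003):print(g,pred('scene',g))
s=cv2.imread('pics/s3.png')
cv2.imwrite('pics/s3y.png',np.clip(cv2.resize(s[215:245,262:300].astype(np.float32),None,fx=20,fy=20,interpolation=2)*1.5,0,255).astype(np.uint8))
E
```

```text
-0.003 {'tip': [294.88, 231.96], 'bandtopL': [270.82, 220.45], 'bandtopR': [267.68, 227.65], 'bandbotR14': [268.05, 234.29], 'bandbotR23': [271.49, 234.92], 'endtopR': [287.59, 231.25], 'endbotR': [287.73, 237.62], 'endtopL': [290.36, 224.21]}
0 {'tip': [293.71, 231.75], 'bandtopL': [269.68, 220.25], 'bandtopR': [266.52, 227.44], 'bandbotR14': [266.9, 234.08], 'bandbotR23': [270.34, 234.71], 'endtopR': [286.42, 231.03], 'endbotR': [286.57, 237.41], 'endtopL': [289.2, 224.01]}
0.003 {'tip': [292.55, 231.54], 'bandtopL': [268.54, 220.05], 'bandtopR': [265.36, 227.23], 'bandbotR14': [265.76, 233.87], 'bandbotR23': [269.19, 234.5], 'endtopR': [285.24, 230.82], 'endbotR': [285.41, 237.19], 'endtopL': [288.04, 223.8]}
```

View pics/s3y.png

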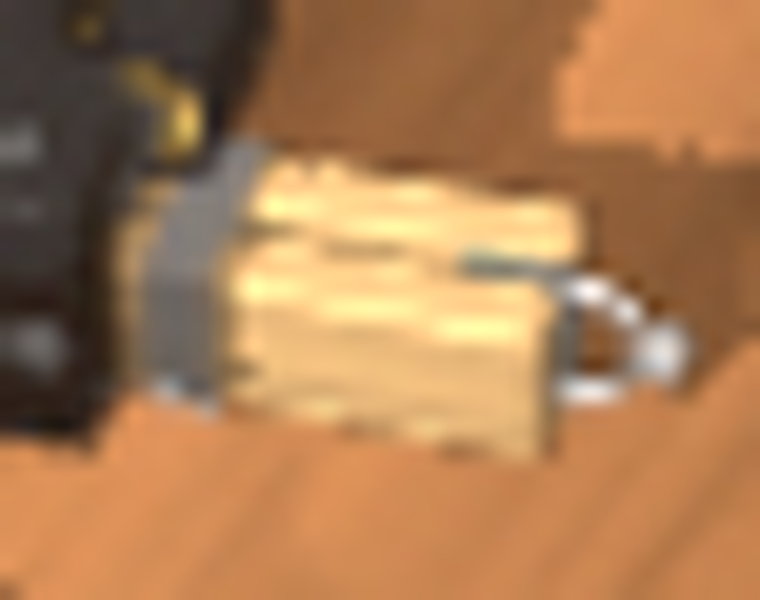

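```bash
python3 - <<'E'
from d import *
o=status.get_obs();R=Ro.from_quat(o['tool_rot']).as_matrix();p=o['position']
for l in([-.095,.0375,.113],[-.095,-.0375,.113],[-.095,0,.113],[-.095,.0375,.08],[-.095,-.0375,.08]): print(l,proj('scene',p+R@l)[0].round(2))
s=cv2.imread('pics/s3.png')
cv2.imwrite('pics/s3x.png',np.clip(cv2.resize(s[205:243,230:280].astype(np.float32),None,fx=15,fy=15,interpolation=2)*3,0,255).astype(np.uint8))
d=np.load('pics/s3.npz')['d'];c=np.load('pics/s3.npz')['p']
# depth points on the clamp end / tip
for u,v in((280,233),(275,232),(285,235),(250,231),(245,230),(260,233)):
  print((u,v),dep('scene',[(u,v)],[np.median(d[v-1:v+2,u-1:u+2])]).round(4), 'tool', ((dep('scene',[(u,v)],[np.median(d[v-1:v+2,u-1:u+2])])[0]-p)@R).round(4))
E
```

```text
[-0.095, 0.0375, 0.113] [265.08 239.1 ]
[-0.095, -0.0375, 0.113] [234.39 233.4 ]
[-0.095, 0, 0.113] [249.63 236.23]
[-0.095, 0.0375, 0.08] [264.44 228.76]
[-0.095, -0.0375, 0.08] [233.21 223.09]
(280, 233) [[ 0.5482 -0.1007  0.1429]] tool [-0.0146  0.0488  0.1665]
(275, 232) [[ 0.5367 -0.1054  0.1451]] tool [-0.0164  0.0365  0.1643]
(285, 235) [[ 0.5601 -0.0969  0.1384]] tool [-0.0138  0.0613  0.1711]
(250, 231) [[ 0.5174 -0.1837  0.2066]] tool [-0.088  -0.0008  0.1029]
(245, 230) [[ 0.5063 -0.1876  0.2081]] tool [-0.0892 -0.0125  0.1014]
(260, 233) [[ 0.5415 -0.1785  0.2069]] tool [-0.0888  0.0238  0.1026]
```

View pics/s3x.png

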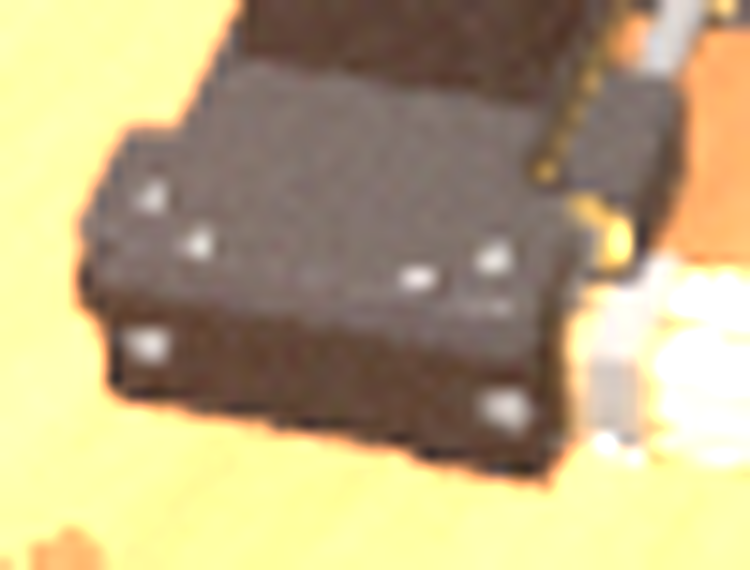

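```bash
cat > tg.py <<'E'
from d import *
def target(yawd=13.9,sd=18.5,t=-.0378,g=-.0015,back=0,dl=0,dv=0):
    yaw,s=np.radians([yawd,sd])
    a=np.array([np.cos(yaw)*np.cos(s),np.sin(yaw)*np.cos(s),np.sin(s)]);lat=np.array([-np.sin(yaw),np.cos(yaw),0]);z=np.cross(a,lat)
    c=np.array([.76,.165,.283])+(.0023+dl)*lat+(-.0102+dv)*z
    f=c+a*(t-.06)
    tcp=f-a*(.08-g+back)+z*(-.011+.0153+.164)
    return tcp,Ro.from_matrix(np.c_[lat,a,-z]),f,c+a*t
if __name__=='__main__':
    for b in(0,.06):
        tcp,R,f,l=target(back=b);print(b,tcp.round(4),'focus',f.round(4),'lens',l.round(4));delta(tcp,R)
E
python3 tg.py
```

```text
0 [0.5457 0.1143 0.376 ] focus [0.6726 0.1457 0.2423] lens [0.7278 0.1594 0.2613]
t 8.35 pos [ 0.4967 -0.0979  0.3092] grip 0.0258 F [ 0.36 -0.13 -1.31] q [-0.42  0.52  1.82 -0.    0.8  -2.23]
shift units [ 7.763  3.947 -2.682]
rot units [-2.293e+00  2.000e-02  2.000e-03]
0.06 [0.4905 0.1007 0.357 ] focus [0.6726 0.1457 0.2423] lens [0.7278 0.1594 0.2613]
t 8.35 pos [ 0.4967 -0.0979  0.3092] grip 0.0258 F [ 0.36 -0.13 -1.31] q [-0.42  0.52  1.82 -0.    0.8  -2.23]
shift units [ 7.764  1.669 -1.927]
rot units [-2.293e+00  2.000e-02  2.000e-03]
```

step_arm:
  steps:
    - [1,0.4,0.1,-0.3,0,0,0]
    - [1,0.7,0.17,-0.3,0,0,0]
    - [1,0.85,0.17,-0.3,0,0,0]
    - [1,0.85,0.17,-0.3,0,0,0]
    - [1,0.85,0.17,-0.2,0,0,0]
    - [1,0.85,0.17,-0.2,0,0,0]
    - [1,0.85,0.17,-0.2,0,0,0]
    - [1,0.85,0.17,-0.1,0,0,0]
    - [1,0.85,0.17,0,0,0,0]
    - [1,0.7,0.17,0,0,0,0]

```text
time: 9.35
position: [0.4891, 0.1017, 0.3561]
tool_rot: [0.616, 0.788, -0.0, 0.001]
ft_force: [0.2, -0.7, -0.4]
grip_width: 0.0255
```

step_arm:
  steps:
    - [1,0,0,0,-0.3,0,0]
    - [1,0,0,0,-0.4,0,0]
    - [1,0,0,0,-0.4,0,0]
    - [1,0,0,0,-0.4,0,0]
    - [1,0,0,0,-0.4,0,0]
    - [1,0,0,0,-0.4,0,0]
    - [1,0,0,0,0,0,0]
    - [1,0,0,0,0,0,0]
    - [1,0,0,0,0,0,0]
    - [1,0,0,0,0,0,0]

```text
time: 10.35
position: [0.4899, 0.1001, 0.3563]
tool_rot: [0.608, 0.777, 0.126, 0.1]
ft_force: [-0.0, 0.2, -1.5]
grip_width: 0.0259
```

```bash
python3 - <<'E'
from tg import *
delta(*target(back=.03)[:2])
s,_=shot('scene','s4');t,_=shot('top','t4')
E
```

```text
t 10.35 pos [0.4899 0.1001 0.3563] grip 0.0259 F [-0.01  0.22 -1.46] q [-0.04  0.4   1.89  0.17  0.55 -1.99]
shift units [ 0.015  1.235 -0.019]
rot units [0.003 0.018 0.007]
```

View pics/s4.png

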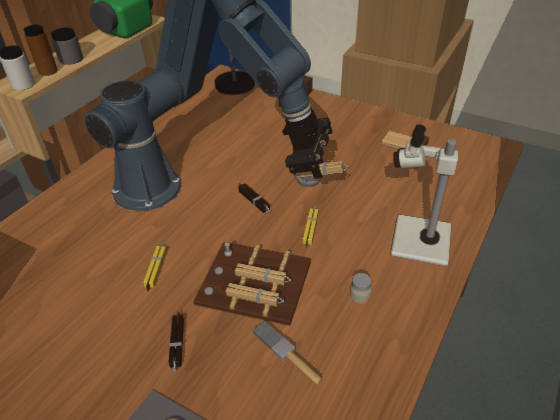

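View pics/t4.png

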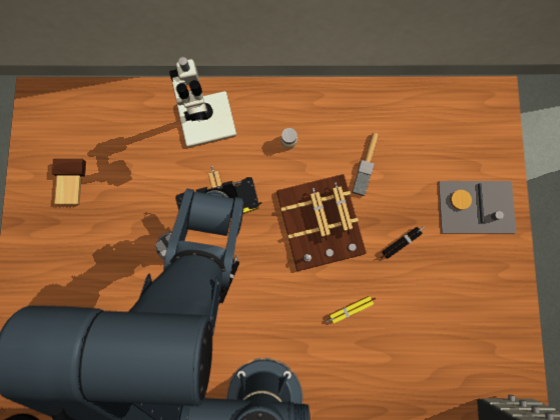

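step_arm:
  steps:
    - [1,0.01,0.2,-0.02,0,0.02,0]
    - [1,0,0.3,0,0,0,0]
    - [1,0,0.4,0,0,0,0]
    - [1,0,0.4,0,0,0,0]
    - [1,0,0.4,0,0,0,0]
    - [1,0,0.4,0,0,0,0]
    - [1,0,0.2,0,0,0,0]
    - [1,0,0.12,0,0,0,0]
    - [1,0,0,0,0,0,0]
    - [1,0,0,0,0,0,0]

```text
time: 11.45
position: [0.5449, 0.114, 0.3758]
tool_rot: [0.608, 0.778, 0.127, 0.099]
ft_force: [-0.5, 0.4, -0.8]
grip_width: 0.0257
```

```bash
python3 - <<'E'
from tg import *
delta(*target()[:2])
for n in('scene','top'):
    ps=[];ds=[]
    for i in range(8):
        p,d=eyes.camera(n);ps.append(p);ds.append(d)
    m=np.array(ds);m[m==0]=np.nan
    p=np.mean(ps,0);np.savez(f'pics/{n}5.npz',p=p,d=np.nan_to_num(np.nanmedian(m,0)))
    I=p[:,:,::-1].astype(np.float32)
    I=I[135:185,340:430] if n=='scene' else I[95:175,170:240]
    cv2.imwrite(f'pics/{n}5.png',np.clip(cv2.resize(I,None,fx=8,fy=8,interpolation=2)*1.3,0,255).astype(np.uint8))
E
```

```text
t 11.45 pos [0.5449 0.114  0.3758] grip 0.0257 F [-0.52  0.44 -0.85] q [-0.01  0.43  1.74  0.13  0.66 -1.92]
shift units [0.003 0.037 0.001]
rot units [-0.001 -0.003  0.006]
```

View pics/scene5.png

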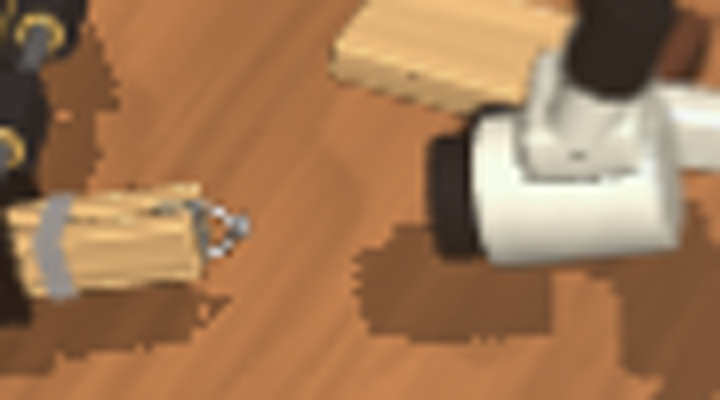

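View pics/top5.png

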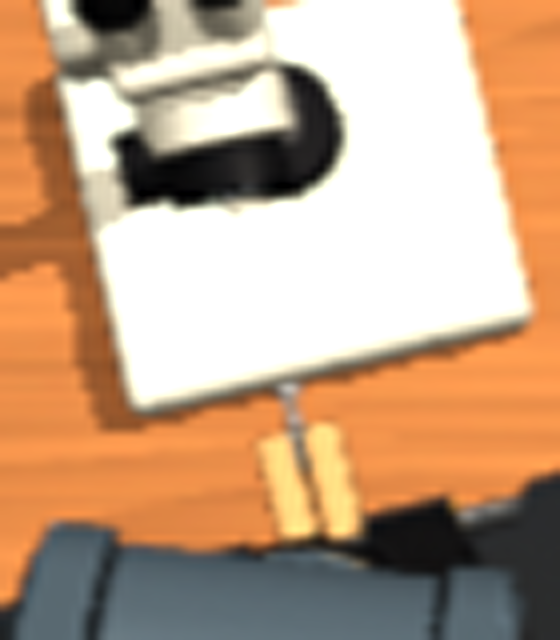

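```bash
cat > chk.py <<'E'
from tip import *
import edge
for n in('scene','top'):
    print(n,pred(n,-.0015))
G=np.load('pics/scene5.npz')['p'].astype(np.float32);edge.G['scene']=G.mean(2)
cz=lambda x,y:(340+x/8-.44,135+y/8-.44)
for nm,a,b in(('bot',(85,294),(190,275)),('topL',(90,194),(190,186)),('slit/topR',(90,243),(190,238))):
    e=edge.eline('scene',cz(*a),cz(*b),w=1.2);print(nm,e[0].round(2),e[1].round(2),'slope',((e[1]-e[0])[1]/(e[1]-e[0])[0]).round(3))
E
python3 chk.py
python3 - <<'E'
import numpy as np,cv2
p=np.load('pics/scene5.npz')['p'][:,:,::-1];cv2.imwrite('pics/s5y.png',np.clip(cv2.resize(p[150:178,340:376].astype(np.float32),None,fx=20,fy=20,interpolation=2)*1.3,0,255).astype(np.uint8))
p=np.load('pics/top5.npz')['p'][:,:,::-1];cv2.imwrite('pics/t5y.png',np.clip(cv2.resize(p[138:166,190:226].astype(np.float32),None,fx=20,fy=20,interpolation=2)*1.1,0,255).astype(np.uint8))
E
```

```text
scene {'tip': [369.4, 161.98], 'bandtopL': [344.49, 158.35], 'bandtopR': [342.49, 164.44], 'bandbotR14': [344.81, 171.58], 'bandbotR23': [348.13, 171.2], 'endtopR': [361.79, 162.17], 'endbotR': [363.87, 169.12], 'endtopL': [363.5, 156.24]}
top {'tip': [205.13, 141.72], 'bandtopL': [206.16, 168.39], 'bandtopR': [216.47, 165.93], 'bandbotR14': [217.01, 165.48], 'bandbotR23': [216.15, 162.11], 'endtopR': [211.26, 146.34], 'endbotR': [211.88, 146.28], 'endtopL': [201.25, 148.71]}
scene [350.185 171.31 ] [363.31  168.935] n 26 / 26 rms 0.112
bot [350.14 170.95] [363.35 169.23] slope -0.13
scene [350.81 158.81] [363.31 157.81] n 25 / 25 rms 0.137
topL [350.81 158.85] [363.29 157.59] slope -0.102
scene [350.81  164.935] [363.31 164.31] n 24 / 25 rms 0.1
slit/topR [350.8  164.81] [363.29 163.95] slope -0.069
```

View pics/s5y.png

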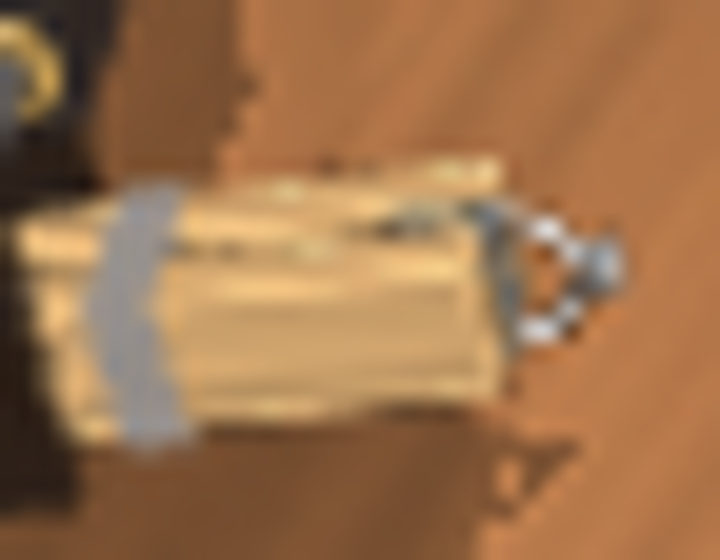

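View pics/t5y.png

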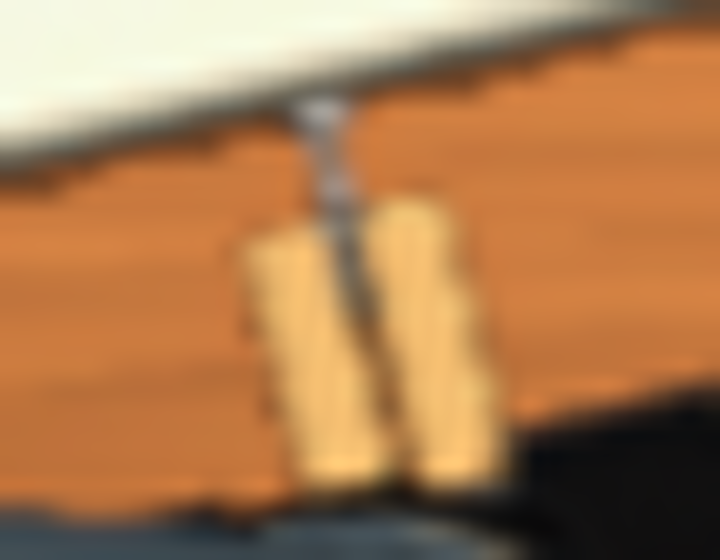

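```bash
cat > h2.py <<'E'
E
cat > fin.py <<'E'
import h, numpy as np
OFF={'scene':np.array([1.0,.6]),'top':np.array([.5,1.0])}
_r=h.ray
def ray2(n,uv): return _r(n,np.atleast_2d(np.float64(uv))-OFF[n])
h.ray=ray2
_p=h.proj
h.proj=lambda n,X:_p(n,X)+OFF[n]
import jf
x=jf.least_squares(jf.f,[0,0,.3,.24],kwargs=dict(depw=0)).x
print('use',x*[1e3,1e3,57.3,57.3])
src=open('rim.py').read().replace('[13.9,18.5]','[%f,%f]'%(np.degrees(x[3]),np.degrees(x[2]))).replace('.0023*lat-.0102*z','%f*lat+%f*z'%(x[0],x[1]))
exec(src)
E
python3 fin.py
```

```text
0 [ 2.54 -8.16 18.63 13.92] sd [0.37 0.4  0.59 0.2 ] [-2.8  0.6 -0.4  0.9 -1.9 -1.4  0.3 -2.6 -1.7 -0.3  0.1]
0.3 [ 2.88 -8.59 18.81 13.9 ] sd [0.31 0.34 0.58 0.2 ] [-3.3  0.3 -0.8  0.5 -1.5 -1.1 -0.1 -3.  -1.3  0.1 -0. ]
1 [ 3.11 -9.44 19.46 13.74] sd [0.18 0.23 0.52 0.19] [-5.1 -0.5 -2.  -0.6 -0.3  0.1 -0.3 -3.2 -1.   0.4 -0.8]
use [ 2.54167895 -8.1568831  18.63144178 13.92037149]
scene row 154.0 u 392.7 t -0.0359
scene row 155.5 u 392.6 t -0.036
scene row 157.0 u 392.6 t -0.036
scene row 158.5 u 392.6 t -0.0362
scene row 160.0 u 392.6 t -0.0366
scene row 161.5 u 392.7 t -0.0368
scene row 163.0 u 393.1 t -0.0365
scene row 164.5 u 393.6 t -0.0363
top bnd -0.0211
top bnd -0.0217
top bnd -0.022
top bnd -0.022
scene bnd -0.0205
scene bnd -0.0205
scene bnd -0.0202
-0.036 lens [0.7288 0.1599 0.2638] focus [0.6736 0.1462 0.2446]
-0.038 lens [0.727  0.1594 0.2631] focus [0.6718 0.1458 0.244 ]
```

```bash
python3 - <<'E'
from tg import *
delta(*target(t=-.0363,dl=.00025,dv=.002)[:2])
E
```

```text
t 12.25 pos [0.5453 0.114  0.376 ] grip 0.0257 F [ 0.49 -0.17 -1.1 ] q [-0.01  0.43  1.74  0.13  0.66 -1.92]
shift units [ 0.017  0.079 -0.074]
rot units [ 0.007 -0.001  0.006]
```

step_arm:
  steps:
    - [1,0.02,0.04,-0.04,0,0,0]
    - [1,0,0.04,-0.04,0,0,0]
    - [1,0,0,0,0,0,0]
    - [1,0,0,0,0,0,0]
    - [1,0,0,0,0,0,0]
    - [1,0,0,0,0,0,0]
    - [1,0,0,0,0,0,0]
    - [1,0,0,0,0,0,0]
    - [1,0,0,0,0,0,0]
    - [1,0,0,0,0,0,0]

```text
time: 13.25
position: [0.5464, 0.1148, 0.3786]
tool_rot: [0.608, 0.777, 0.127, 0.099]
ft_force: [-0.4, -0.0, -1.0]
grip_width: 0.0256
```

```bash
python3 - <<'E'
from tg import *
tc=target(t=-.0363,dl=.00025,dv=.002)
delta(*tc[:2]); print('focus',tc[2],'lens',tc[3])
print(np.abs(status.get_obs()['joint_velocities']).max())
OFF={'scene':np.array([1.0,.6]),'top':np.array([.5,1.0])}
for n in('scene','top'):
    p,d=shot(n,n+'6');f=(proj(n,tc[2])+OFF[n])[0];l=(proj(n,tc[3])+OFF[n])[0];print(n,f,l)
    I=p[:,:,::-1].astype(np.float32)
    o=(340,135) if n=='scene' else (170,95)
    I=I[135:185,340:430] if n=='scene' else I[95:170,170:240]
    I=np.clip(cv2.resize(I,None,fx=8,fy=8,interpolation=2)*1.2,0,255).astype(np.uint8)
    for q,c in((f,(0,255,0)),(l,(0,0,255))): cv2.drawMarker(I,tuple(int(round((q[i]-o[i]+.44)*8)) for i in(0,1)),c,cv2.MARKER_CROSS,14,1)
    cv2.imwrite(f'pics/{n}6z.png',I)
E
```

```text
t 13.25 pos [0.5464 0.1148 0.3786] grip 0.0256 F [-0.41 -0.02 -0.99] q [-0.01  0.43  1.73  0.13  0.67 -1.91]
shift units [-0.003 -0.001  0.006]
rot units [ 0.007 -0.001  0.006]
focus [0.67326383 0.14616189 0.24466731] lens [0.72849704 0.15983073 0.26370559]
0.002514367004133735
scene [370.94969244 161.85986823] [394.44157293 159.05444362]
top [205.25366879 142.05057298] [199.22447386 118.65777236]
```

View pics/scene6z.png

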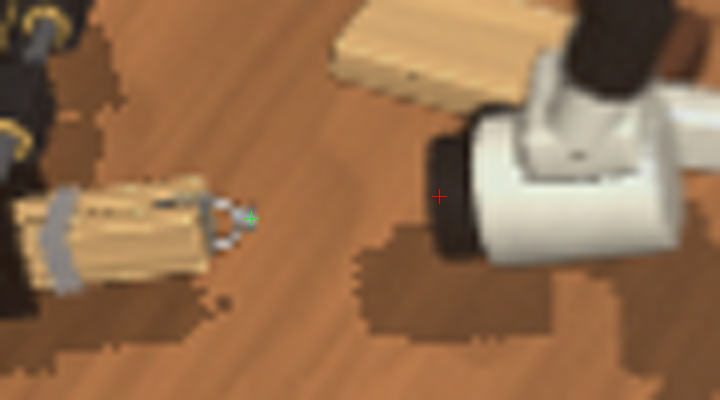

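View pics/top6z.png

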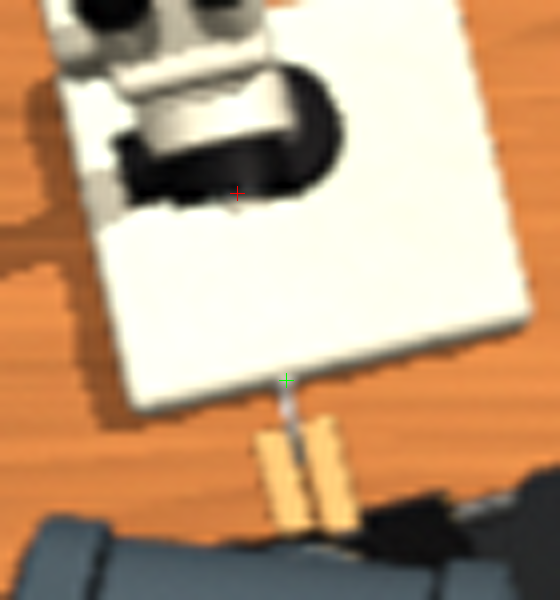

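View pics/scene6.png

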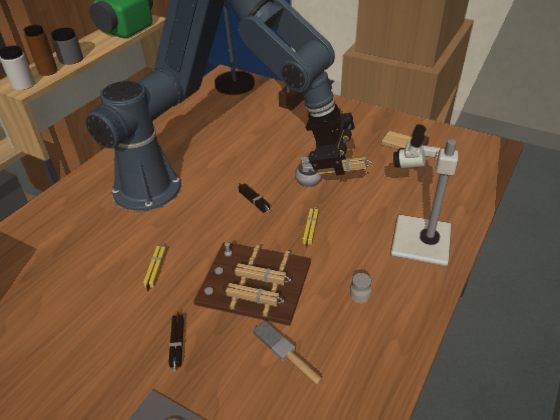

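```bash
python3 -c "
from rig import robot
print(robot.hand_in())"
```

```text
the job is handed in; nothing more can be done
None
```

The left clamp, the one with the upright pin at its wedge end, is held steadily in front of the microscope. I handed the job in at about 13.4 s.

**Final pose:** My estimate puts the ring tip at the focus, about (0.673, 0.146, 0.245) m. The clamp points along the optical axis at yaw 13.9° and 18.5° nose-up, unrolled and same side up as in the rack. The measured arm pose was within 0.2 mm and 0.1° of that target, and the joints were nearly still. The grip width is 25.6 mm against the 26 mm bar, at 25 N.

**Last pictures:** The ring tip sits on the computed focus point in both views. The clamp touches nothing else, and the pin, the discs, the other two clamps and the rest of the bench looked unmoved.

**What disagreed:**
- **Camera bias:** the two cameras differed by about 4–6 mm along the clamp and microscope axis. I removed this by measuring the held clamp and the lens in the same pictures, and after that they agreed to about 1 mm.
- **Slant:** the slant estimates ran from about 17° to 20° depending on the edge or depth data used. I used 18.5°, so the tilt is good to perhaps 1°.
- **Grip point:** the gripper hid the pads, so I inferred the spot behind the band (about 1.5 mm behind the bar's centre) rather than seeing it.

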